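# Empty the parts scoop and hang it up

### The job

Tip all six connector shells out of the handled metal scoop into the blue bin, then hang the empty scoop by its handle on the hook of the stand, so that it hangs freely and upright, and let go. The hook can be clamped at different heights on its post, so find its height by touch or by eye; leave the black case, the pot and the screwdriver where they are.

Things in the scene. Friction and masses are not known exactly. Their poses are not given: they have to be found in the camera images.
- scoop: Aluminium open tub, 0.13 to 0.21 kg, walls 3 mm, x -54 to 27, y -47 to 47 mm. Origin: under its floor, below the handle's middle; z up. Floor flat from x=-19 to 27, back wall at x=27 is 46 mm high; sides 46 mm, along the lip 27 mm. Starts upright on the bench, lip (-x) within 0.8 rad of facing the robot side, six shells in it.
- scoop_handle (a point): Middle of the fixed handle, 90 mm above the scoop's origin: a straight flat strap along the scoop's y, 6 mm thick (x), 12 mm tall (z 84 to 96), 88 mm free between two end straps that rise from the sides at y=-45 and 45 (12 mm wide in x). 38 mm free from its underside down to the level of the back wall's top.
- scoop_lip (a point): Middle of the pouring lip's edge: 52 mm to -x of the handle, 24 mm above the scoop's origin. From the flat floor a ramp rises at 35 degrees to it; the shells are tipped out over it.
- bin: Blue plastic storage bin, open on top, 150 (x) x 180 (y) x 55 mm high, walls 4 mm, 0.5 kg, loose on the bench. Origin: centre of its underside.
- stand: Fixed steel stand: base disc 100 mm across, 12 mm high; post 16 mm thick, 195 mm high. Origin: centre of the base's underside, z up. A hook of 8 mm rod, clamped to the post by a 24 mm block, points to -x. ITS HEIGHT IS NOT GIVEN: the axis of its straight part is 130 to 190 mm above the bench. The clamp does not slip under pushes below 40 N.
- hook_line (a point): Point on the bench straight below the hook's seat, axes like the stand's. The hook, along -x from the post's axis: level and straight to 45 mm; seat (a dip 5 mm deep) at 60 mm; level again at 75 mm; then turned up to the tip at 85 mm. The tip's round end reaches 89 mm out and 18 mm above the straight part's axis.
- shell0: One of six alike turned steel connector shells, 13 g: a flange 16 mm across and 5 mm high with a barrel 13.6 mm across on it, 16 mm high in all, standing in the scoop at the start. Origin: centre of the flange's outer face.
- shell1: One of six alike turned steel connector shells, 13 g: a flange 16 mm across and 5 mm high with a barrel 13.6 mm across on it, 16 mm high in all, standing in the scoop at the start. Origin: centre of the flange's outer face.
- shell2: One of six alike turned steel connector shells, 13 g: a flange 16 mm across and 5 mm high with a barrel 13.6 mm across on it, 16 mm high in all, standing in the scoop at the start. Origin: centre of the flange's outer face.
- shell3: One of six alike turned steel connector shells, 13 g: a flange 16 mm across and 5 mm high with a barrel 13.6 mm across on it, 16 mm high in all, standing in the scoop at the start. Origin: centre of the flange's outer face.
- shell4: One of six alike turned steel connector shells, 13 g: a flange 16 mm across and 5 mm high with a barrel 13.6 mm across on it, 16 mm high in all, standing in the scoop at the start. Origin: centre of the flange's outer face.
- shell5: One of six alike turned steel connector shells, 13 g: a flange 16 mm across and 5 mm high with a barrel 13.6 mm across on it, 16 mm high in all, standing in the scoop at the start. Origin: centre of the flange's outer face.
- case: Bystander: flat black case with white top, 75 x 100 x 34 mm. Origin: centre of its underside.
- pot: Bystander: small black open pot, 48 mm across, 45 mm high. Origin: centre of its underside.
- driver: Bystander: screwdriver with black handle, 170 mm long, lying along its x. Origin: under its middle.
Not all that is in view belongs to the job. Of the things shaped like the scoop, the aluminium one is meant. What is shaped like the bin but green is not meant.

How it is judged:
On the way, in this order (a step that is already met when the one before it is completed fails the run):
1. all six shells lie in the bin (x of shell0 in the frame of bin between -0.072 and 0.072 m and y of shell0 in the frame of bin between -0.087 and 0.087 m and z of shell0 in the frame of bin between 0 and 0.05 m and x of shell1 in the frame of bin between -0.072 and 0.072 m and y of shell1 in the frame of bin between -0.087 and 0.087 m and z of shell1 in the frame of bin between 0 and 0.05 m and x of shell2 in the frame of bin between -0.072 and 0.072 m and y of shell2 in the frame of bin between -0.087 and 0.087 m and z of shell2 in the frame of bin between 0 and 0.05 m and x of shell3 in the frame of bin between -0.072 and 0.072 m and y of shell3 in the frame of bin between -0.087 and 0.087 m and z of shell3 in the frame of bin between 0 and 0.05 m and x of shell4 in the frame of bin between -0.072 and 0.072 m and y of shell4 in the frame of bin between -0.087 and 0.087 m and z of shell4 in the frame of bin between 0 and 0.05 m and x of shell5 in the frame of bin between -0.072 and 0.072 m and y of shell5 in the frame of bin between -0.087 and 0.087 m and z of shell5 in the frame of bin between 0 and 0.05 m), for 0.2 s.
2. then the scoop hangs on the hook by its handle (contact force between scoop and stand above 0.4 N and x of scoop_handle in the frame of hook_line between -0.022 and 0.022 m and y of scoop_handle in the frame of hook_line between -0.025 and 0.025 m and height (world z) of scoop_handle between 0.123 and 0.21 m and angle between scoop's own z axis and vertical below 0.4 rad), for 0.2 s.
At the end, for the whole second after the job is handed in: All six shells lie in the bin below its rim; the bin stands flat. The hook carries the scoop by its handle: handle middle within 22 mm along and 25 mm across the hook of its seat and 123 to 210 mm above the bench, scoop within 0.4 rad of upright and at rest (all of step 1 and all of step 2 and linear speed of scoop below 0.03 m/s and angular speed of scoop below 0.4 rad/s and angle between bin's own z axis and vertical below 0.1 rad and height (world z) of bin below 0.01 m); the robot touches nothing.
It fails at once if the black case is pushed more than 30 mm from its place (distance of case from where it was at the start of the episode above 0.03 m).
It fails at once if the pot is pushed more than 30 mm from its place (distance of pot from where it was at the start of the episode above 0.03 m).
It fails at once if the screwdriver is pushed more than 30 mm from its place (distance of driver from where it was at the start of the episode above 0.03 m).
It also fails if it takes over 70 s, if anything falls off the work surface, if the arm or the gripper's body presses on something with over 40 N, if the wrist force passes 120 N, or if a joint passes its speed limit or range.

### The arm

A 7-joint arm with a two-finger parallel gripper is mounted at the origin on the work surface. World frame = base frame: x ahead of the robot, y to its left, z up, the work surface at z = 0. Lengths are in m, angles in rad, forces in N, time in s.
With the tool pointing down it reaches from about 0.425 to 1.025 m from the base axis. Payload 3.6 kg.
Tool frame: the origin (TCP) lies on the centre line of the jaws, within the pads' length; the fingertips stand 14 mm ahead of it and the grasp point (between the pads) lies 5 mm behind it (manip.tcp_to_tips is the distance from the TCP to the fingertips, in m); z points along the fingers, y is the line along which they close (so a half turn about z gives the same grasp; the last joint's range is limited). The gripper opens to 85 mm and grips with 20 to 120 N. Pads are 22 mm wide; open, the fingers measure 114 mm over their backs; the gripper's body (76 mm by 85 mm) begins 54 mm behind the grasp point. The pads swing forward as they close: fully open they stand 13 mm farther back than shut.
Start: joints at [-1.325, 0.591, 0.048, 1.609, -0.033, 0.943, -0.034], TCP at [0.242, 0.684, 0.224] pointing down, gripper open.
Joint ranges: [-2.69, 2.69], [-0.47, 2.24], [-1.27, 1.36], [0.19, 2.51], [-1.53, 4.68], [0.08, 2.07], [-3.09, 3.09]. Speed limits (rad/s): [2.57, 2.57, 3.14, 3.14, 3.14, 3.14, 3.14].

### API

Orientations are given as a rotation vector (axis times angle).
In Python, from rig import manip, snapshot gives the robot as it stands. The module is installed in compiled form; this text tells all that it offers.
- The arm moves only by the tool play_rows, never from a script. Its argument "series" is a list of rows, each a list of 2 entries, a list of its own where there are three numbers: the shift along the tool's x, y, z in m, then the turn about the tool's z in degrees. In form: [[[tx, ty, tz], spin], ...]. A call has 1 to 10 rows; each row is the pose to reach, as a shift and turn from the pose commanded when the call began, along the tool's axes at that moment; what a row does not reach only later rows make up. A row lasts 1/10 s, in which the tool goes at most 50 mm and 8.59 degrees, less where a joint would pass 70% of its speed; a pose out of reach is approached as far as the arm can. A call with a gripper value outside its range is refused whole. "gripper" is the opening, from 0 (shut) to 1 (fully open), set as the call begins (left out, the last holds). The fingers move at their own pace and stop on an object; "grip_force" is the grip in N (left out, the last holds). Time passes only in rows, so rows that repeat a pose let the fingers close. It gives the time, the measured TCP pose, the force, the opening and the grip force at its end, in the units of the state.
- manip.sense(): the state, without advancing time (a new reading comes with each control period).
- snapshot(name): name is "scene" or "top" or "wrist"; returns a dict with "color" (384x512x3 uint8, red, green, blue), "fx", "fy", "cx", "cy" (pixels), "view" (4x4, takes a point from world to camera coordinates); the wrist camera has in their place "T_tool_cam" (4x4, takes a point from camera to tool coordinates, whose origin is the TCP and whose axes are the flange's). Camera axes: x right, y up, looking along -z (the intrinsics and any distortion apply to the point x, -y, -z); pixel columns grow to the right and rows downward; lengths in m; the calibration is good to about 2 mm. The wrist camera is an equidistant fisheye: a pixel r from the principal point sees the ray r / f radians off the axis. A picture is of the moment at which its call begins: read the wrist's pose just before it. There is no depth.
- manip.sign_off(): hands the job in; it is judged then, once.
The state is a dict: "time": time; "joint_pos": joint angles; "joint_velocities": joint speeds; "effort": joint torques, N m; "tcp_pos": TCP position; "eef_rot": TCP orientation; "contact_force": force on the tool from outside, world axes, zero at the start; "moment": the same for the moment, N m; "gripper_width": opening from 0.0 (shut) to 1.0 (fully open); "gripper_force": force on a finger pad.
Only numpy, scipy, OpenCV 4.12 (cv2) and the standard library are available. Lean on these libraries where they do the work, as an engineer would, in place of code of your own. Each camera call takes 0.05 s, during which the arm holds its last target. There are 200 camera calls.

## Working session

There is one attempt and no reset: what is moved stays moved. The work goes in short steps, Python scripts to look and compute and a tool call to move; the robot and the scene stay as the last step left them, time stands still between calls to the robot, and variables do not carry over. Pictures are saved under pics/ and viewed, at most 10 in all, crops included, and the job is handed in when it is done.

Besides the shell and the picture viewer there is one more tool, called after ">>>" by a JSON object that holds its "op" and its "data", one argument or row to a line. play_rows: Moves the arm, as the interface text tells. Its arguments: {"type":"object","properties":{"series":{"type":"array","items":{"type":"array"}},"gripper":{"type":"number"},"grip_force":{"type":"number"}},"required":["series"]}

```bash
mkdir -p pics; cat > h.py <<'E'
import numpy as np, cv2
from rig import manip, snapshot
from scipy.spatial.transform import Rotation as R
def proj(s,P):
    P=np.atleast_2d(P); c=(s['view']@np.c_[P,np.ones(len(P))].T).T
    return np.c_[s['cx']+s['fx']*c[:,0]/-c[:,2], s['cy']-s['fy']*c[:,1]/-c[:,2]]
def ray(s,u,v):
    d=np.array([(u-s['cx'])/s['fx'],-(v-s['cy'])/s['fy'],-1.]); V=np.linalg.inv(s['view'])
    return V[:3,3],V[:3,:3]@d
def onz(s,u,v,z):
    o,d=ray(s,u,v); return o+d*(z-o[2])/d[2]
def two(s1,p1,s2,p2):
    o1,d1=ray(s1,*p1);o2,d2=ray(s2,*p2)
    A=np.c_[d1,-d2]; t=np.linalg.lstsq(A,o2-o1,rcond=None)[0]
    a=o1+d1*t[0];b=o2+d2*t[1]; return (a+b)/2,np.linalg.norm(a-b)
def save(n,im): cv2.imwrite('pics/'+n+'.png',cv2.cvtColor(im,cv2.COLOR_RGB2BGR))
E
python3 - <<'E'
from h import *
import pickle
a=snapshot('scene');b=snapshot('top')
pickle.dump((a,b),open('s0.pkl','wb'))
save('scene0',cv2.resize(a['color'],(800,600),interpolation=cv2.INTER_CUBIC));save('top0',cv2.resize(b['color'],(800,600),interpolation=cv2.INTER_CUBIC))
for s in(a,b): print(np.linalg.inv(s['view'])[:3].round(3),s['fx'],s['cx'],s['cy'],[k for k in s])
s=manip.sense();print({k:np.round(s[k],3) for k in s}); print(R.from_rotvec(s['eef_rot']).as_matrix().round(3),manip.tcp_to_tips)
E
```

```text
[[-0.384 -0.792  0.475  1.023]
 [ 0.924 -0.331  0.195  0.197]
 [ 0.003  0.513  0.858  0.926]] 350.6863158492303 249.25059994892877 192.28684390110845 ['color', 'fx', 'fy', 'cx', 'cy', 'view']
[[ 0.103  0.97  -0.222  0.334]
 [-0.995  0.101 -0.02  -0.   ]
 [ 0.003  0.223  0.975  1.064]] 475.78222661297593 253.33208707276592 189.33285295651734 ['color', 'fx', 'fy', 'cx', 'cy', 'view']
{'time': np.float64(0.1), 'joint_pos': array([-1.324,  0.592,  0.048,  1.61 , -0.033,  0.943, -0.034]), 'joint_velocities': array([-0.001, -0.002,  0.001, -0.003, -0.001, -0.002, -0.   ]), 'effort': array([ 5.0000e-03, -5.5000e+01,  1.5530e+00, -1.9883e+01,  1.0000e-02,
        4.0000e-03, -0.0000e+00]), 'tcp_pos': array([0.241, 0.683, 0.223]), 'eef_rot': array([-5.310e-01, -3.096e+00,  3.000e-03]), 'contact_force': array([ 0.598, -0.271, -0.193]), 'moment': array([ 0.031, -0.028, -0.036]), 'gripper_force': np.float64(0.0), 'gripper_width': np.float64(1.0)}
[[-0.943  0.333 -0.001]
 [ 0.333  0.943 -0.002]
 [-0.    -0.002 -1.   ]] 0.014
```

View pics/scene0.png

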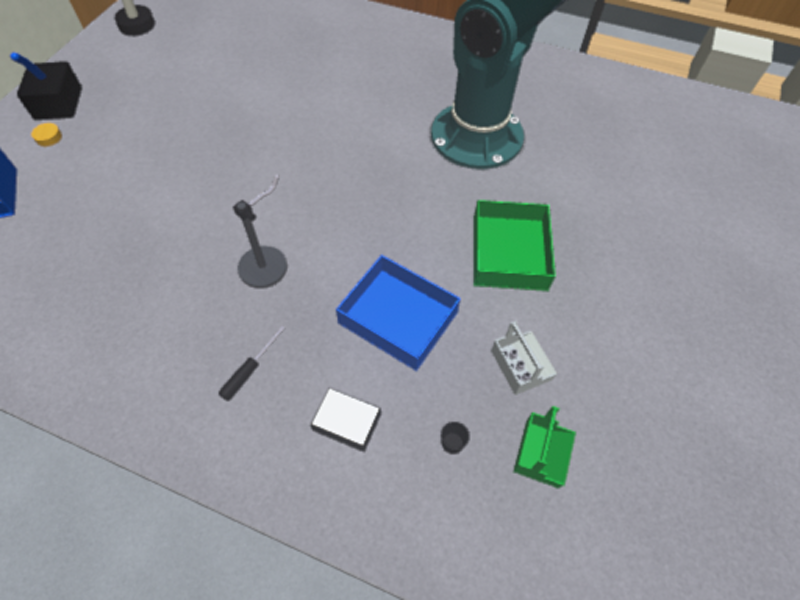

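View pics/top0.png

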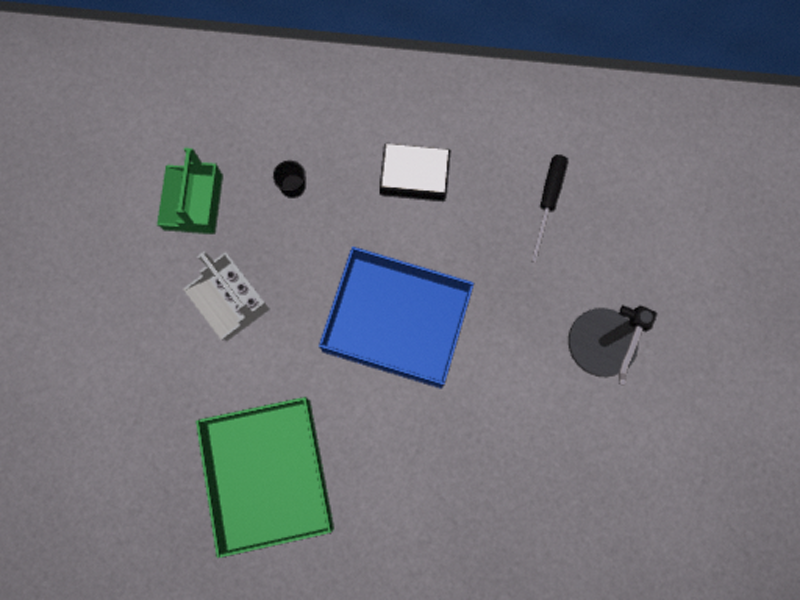

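Scene 800x600 picture: aluminium scoop at (523,357), green decoy scoop at (545,448). Blue bin at (398,312), green decoy bin at (513,245). Stand base is at (262,267) with the hook tip at (277,178). Case is at (346,417), pot at (455,437) and driver at (250,363). The grey scoop with shells and the blue bin match the description, so I'll confirm them in one enlarged crop.

```bash
python3 - <<'E'
from h import *
import pickle
a,b=pickle.load(open('s0.pkl','rb'))
def crop(s,u0,v0,w,h,W,H): return cv2.resize(s['color'][v0:v0+h,u0:u0+w],(W,H),interpolation=cv2.INTER_CUBIC)
# each crop 400x300, scale 6.667 or so
t=np.hstack([crop(a,308,200,56,56,400,400)[:300],crop(b,112,156,64,48,400,300)])
t2=np.hstack([crop(a,140,105,56,42,400,300),crop(b,360,190,64,64,300,300),np.zeros((300,100,3),np.uint8)])
save('crop0',np.vstack([t,t2]))
hsv=cv2.cvtColor(b['color'],cv2.COLOR_RGB2HSV)
for s in (a,b):
    hsv=cv2.cvtColor(s['color'],cv2.COLOR_RGB2HSV)
    m=cv2.inRange(hsv,(105,120,40),(125,255,255))
    cs=cv2.findContours(m,0,2)[0]
    c=[c for c in cs if 3000<cv2.contourArea(c)<9000 and cv2.boundingRect(c)[1]>90]
    for k in c:
        p=cv2.approxPolyDP(cv2.convexHull(k),5,True)[:,0]; print(p.tolist())
        print([onz(s,u,v,.055).round(3).tolist() for u,v in p]); 
        print([onz(s,u,v,.0).round(3).tolist() for u,v in p])
E
```

```text
[[244, 163], [294, 191], [266, 236], [216, 204]]
[[0.451, -0.056, 0.055], [0.487, 0.117, 0.055], [0.651, 0.093, 0.055], [0.613, -0.073, 0.055]]
[[0.415, -0.072, 0.0], [0.453, 0.112, 0.0], [0.627, 0.087, 0.0], [0.587, -0.09, 0.0]]
[[225, 158], [302, 181], [282, 247], [204, 221]]
[[0.628, 0.089, 0.055], [0.593, -0.084, 0.055], [0.445, -0.053, 0.055], [0.483, 0.118, 0.055]]
[[0.644, 0.094, 0.0], [0.607, -0.089, 0.0], [0.451, -0.056, 0.0], [0.492, 0.124, 0.0]]
```

View pics/crop0.png

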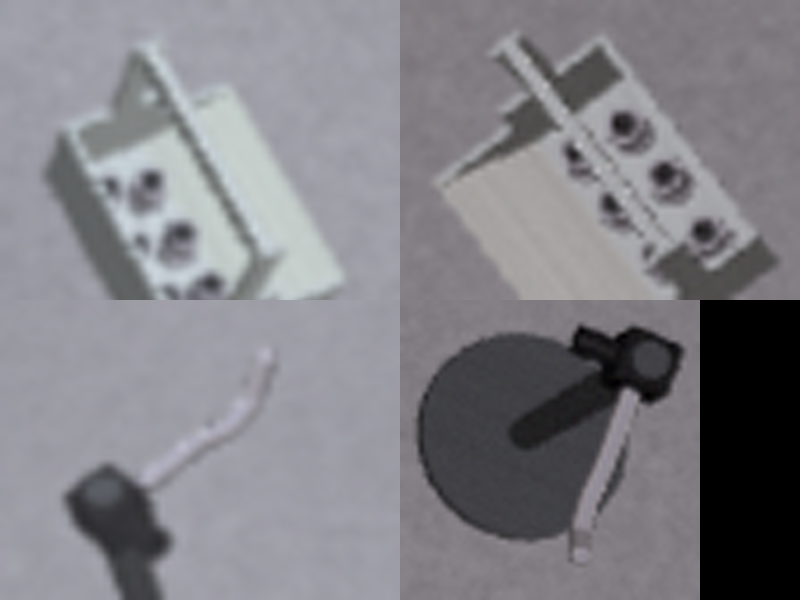

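The crop confirms the grey scoop with six shells. Handle ends are at scene px (328.7,205.9) and (345.5,235.3), and at top px (154.4,197.3) and (129.3,162.7). The hook tip is at scene (177,112) and top (398,244), rod start at scene (161,130.5) and top (409.5,209.6).

```bash
python3 - <<'E'
from h import *
import pickle
a,b=pickle.load(open('s0.pkl','rb'))
for n,p,q in [('hA',(328.7,205.9),(154.4,197.3)),('hB',(345.5,235.3),(129.3,162.7)),('tip',(177.2,112.4),(398.4,243.8)),('rod0',(161,130.5),(409.5,209.6)),('posttop',(154,131.9),(413.8,202.4))]:
    x,e=two(a,p,b,q); print(n,x.round(4),round(e,4))
for z in (.096,):
    for s,A,B in((a,(328.7,205.9),(345.5,235.3)),(b,(154.4,197.3),(129.3,162.7))):
        A=onz(s,*A,z);B=onz(s,*B,z); print(A.round(4),B.round(4),((A+B)/2).round(4),np.linalg.norm(A-B).round(4),np.degrees(np.arctan2(*(B-A)[1::-1])).round(1))
print('base',onz(b,385.2,219.2,.012).round(4), 'scene base',onz(a,262/1.5625,265/1.5625,.012).round(4))
print('posttop195',onz(b,413.8,202.4,.195).round(4),onz(a,154,131.9,.195).round(4))
for s,P in((a,[(177.2,112.4),(161,130.5)]),(b,[(398.4,243.8),(409.5,209.6)])):
  for z in(.14,.16,.18): print(z,[onz(s,*p,z).round(4).tolist() for p in P])
E
```

```text
hA [0.5173 0.2228 0.0902] 0.0003
hB [0.5855 0.2866 0.0922] 0.0001
tip [ 0.457  -0.2556  0.1975] 0.0013
rod0 [ 0.5241 -0.2751  0.1852] 0.0067
posttop [ 0.5387 -0.284   0.1899] 0.001
[0.5208 0.2225 0.096 ] [0.5875 0.2862 0.096 ] [0.5542 0.2543 0.096 ] 0.0922 43.7
[0.5161 0.2216 0.096 ] [0.5846 0.2854 0.096 ] [0.5503 0.2535 0.096 ] 0.0935 43.0
base [ 0.5356 -0.2797  0.012 ] scene base [ 0.5395 -0.2804  0.012 ]
posttop195 [ 0.5378 -0.2829  0.195 ] [ 0.5421 -0.2801  0.195 ]
0.14 [[0.4123, -0.2905, 0.14], [0.4934, -0.2999, 0.14]]
0.16 [[0.4278, -0.2782, 0.16], [0.5069, -0.2872, 0.16]]
0.18 [[0.4434, -0.2658, 0.18], [0.5204, -0.2746, 0.18]]
0.14 [[0.4654, -0.2733, 0.14], [0.5352, -0.2927, 0.14]]
0.16 [[0.4625, -0.2673, 0.16], [0.5309, -0.2864, 0.16]]
0.18 [[0.4597, -0.2614, 0.18], [0.5265, -0.2801, 0.18]]
```

```bash
cat >> h.py <<'E'
def to(x,y,z,yaw,show=True):
    s=manip.sense(); M=R.from_rotvec(s['eef_rot']).as_matrix()
    cur=np.degrees(np.arctan2(M[1,1],M[0,1]))
    d=M.T@(np.array([x,y,z])-s['tcp_pos']); sp=-(yaw-cur)
    print('t',round(float(s['time']),2),'pos',s['tcp_pos'].round(4),'yaw',cur.round(2),'tilt',M[2,2].round(4),'j7',s['joint_pos'][6].round(2),'w',round(float(s['gripper_width']),3),'F',s['contact_force'].round(1))
    print('shift',d.round(4),'spin',round(sp,1))
E
python3 -c "
from h import *
to(.551,.254,.19,-46.7)"
```

```text
t 0.1 pos [0.2414 0.6828 0.223 ] yaw 70.54 tilt -1.0 j7 -0.03 w 1.0 F [ 0.6 -0.3 -0.2]
shift [-0.4348 -0.3011  0.0336] spin 117.2
```

>>> {"op": "play_rows", "data": {
  "series": [
    [[-0.435, -0.301, 0.033], 117.2],
    [[-0.435, -0.301, 0.033], 117.2],
    [[-0.435, -0.301, 0.033], 117.2],
    [[-0.435, -0.301, 0.033], 117.2],
    [[-0.435, -0.301, 0.033], 117.2],
    [[-0.435, -0.301, 0.033], 117.2],
    [[-0.435, -0.301, 0.033], 117.2],
    [[-0.435, -0.301, 0.033], 117.2],
    [[-0.435, -0.301, 0.033], 117.2],
    [[-0.435, -0.301, 0.033], 117.2]
  ],
  "gripper": 0.5
}}

```text
time: 1.1
tcp_pos: [0.5345, 0.2774, 0.1926]
eef_rot: [-2.505, -1.896, 0.001]
contact_force: [-0.4, -0.2, -0.4]
gripper_width: 0.504
gripper_force: 0.0
```

```bash
python3 -c "
from h import *
to(.551,.254,.19,-46.7)"
```

```text
t 1.1 pos [0.5345 0.2774 0.1926] yaw -15.74 tilt -1.0 j7 -0.51 w 0.504 F [-0.4 -0.2 -0.4]
shift [-0.018   0.0223  0.0026] spin 31.0
```

>>> {"op": "play_rows", "data": {
  "series": [
    [[-0.018, 0.022, 0.0], 31.0],
    [[-0.018, 0.022, 0.0], 31.0],
    [[-0.018, 0.022, 0.0], 31.0],
    [[-0.018, 0.022, 0.0], 31.0],
    [[-0.018, 0.022, 0.0], 31.0],
    [[-0.018, 0.022, 0.0], 31.0]
  ]
}}

```text
time: 1.7
tcp_pos: [0.55, 0.256, 0.1926]
eef_rot: [2.915, 1.17, -0.001]
contact_force: [-0.2, -0.0, 0.1]
gripper_width: 0.5
gripper_force: 0.0
```

```bash
python3 - <<'E'
from h import *
to(.551,.254,.085,-46.7)
st=manip.sense();w=snapshot('wrist')
save('w1',w['color']); print(w['T_tool_cam'].round(3),w['fx'],w['cx'],w['cy'])
# predicted pixels of handle ends (top, z=.096)
M=np.eye(4);M[:3,:3]=R.from_rotvec(st['eef_rot']).as_matrix();M[:3,3]=st['tcp_pos']
C=np.linalg.inv(M@w['T_tool_cam'])
y=np.array([np.cos(np.radians(43.3)),np.sin(np.radians(43.3)),0])
for k in(-.045,0,.045):
    c=C[:3]@np.r_[np.array([.551,.254,.096])+k*y,1]; v=np.array([c[0],-c[1],-c[2]]); r=np.hypot(*v[:2]); th=np.arctan2(r,v[2]); print((w['cx']+w['fx']*th*v[0]/r).round(1),(w['cy']+w['fy']*th*v[1]/r).round(1))
E
```

```text
t 1.7 pos [0.55   0.256  0.1926] yaw -46.28 tilt -1.0 j7 -0.89 w 0.5 F [-0.2 -0.   0.1]
shift [-0.0006  0.0021  0.1076] spin 0.4
[[ 0.     0.947  0.322  0.083]
 [ 1.    -0.     0.    -0.   ]
 [ 0.     0.322 -0.947 -0.151]
 [ 0.     0.     0.     1.   ]] 297.3186396354542 255.41069074021698 194.9666596167191
257.5 240.5
258.1 194.9
258.6 144.1
```

View pics/w1.png

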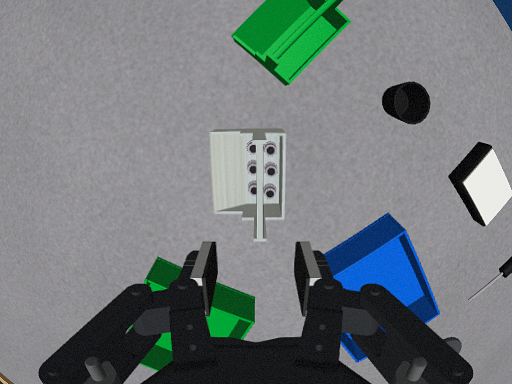

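The wrist view shows the aluminium scoop's handle from (260,241) to (259,139), as predicted, with six shells in the tub. Lowering and gripping.

>>> {"op": "play_rows", "data": {
  "series": [
    [[0.0, 0.003, 0.03], 0.4],
    [[0.0, 0.003, 0.06], 0.4],
    [[0.0, 0.003, 0.09], 0.4],
    [[0.0, 0.003, 0.107], 0.4],
    [[0.0, 0.003, 0.107], 0.4]
  ],
  "gripper": 0.5
}}

```text
time: 2.25
tcp_pos: [0.5504, 0.2532, 0.0835]
eef_rot: [-2.92, -1.158, 0.008]
contact_force: [-0.6, -0.1, 0.1]
gripper_width: 0.5
gripper_force: 0.0
```

>>> {"op": "play_rows", "data": {
  "series": [
    [[0, 0, 0], 0],
    [[0, 0, 0], 0],
    [[0, 0, 0], 0],
    [[0, 0, 0], 0],
    [[0, 0, 0], 0],
    [[0, 0, 0], 0],
    [[0, 0, 0], 0]
  ],
  "gripper": 0.0,
  "grip_force": 60
}}

```text
time: 2.95
tcp_pos: [0.5534, 0.2542, 0.0873]
eef_rot: [-2.92, -1.156, -0.004]
contact_force: [-0.5, 0.2, 6.5]
gripper_width: 0.017
gripper_force: 59.7
```

>>> {"op": "play_rows", "data": {
  "series": [
    [[0, 0, -0.015], 0],
    [[0, 0, -0.03], 0],
    [[0, 0, -0.05], 0],
    [[0, 0, -0.07], 0],
    [[0, 0, -0.09], 0],
    [[0, 0, -0.1], 0],
    [[0, 0, -0.1], 0]
  ]
}}

```text
time: 3.65
tcp_pos: [0.5534, 0.254, 0.1879]
eef_rot: [-2.921, -1.156, -0.006]
contact_force: [-0.4, 0.6, -2.5]
gripper_width: 0.016
gripper_force: 58.8
```

```bash
python3 - <<'E'
from h import *
c=np.array([.537,.0175]);u=np.array([np.cos(np.radians(78.5)),np.sin(np.radians(78.5))])
p=c-.053*u; print(p.round(4)); to(*p,.185,-101.5)
E
```

```text
[ 0.5264 -0.0344]
t 3.65 pos [0.5534 0.254  0.1879] yaw -46.81 tilt -1.0 j7 -0.89 w 0.016 F [-0.4  0.6 -2.5]
shift [-0.2171  0.1919  0.0023] spin 54.7
```

>>> {"op": "play_rows", "data": {
  "series": [
    [[-0.01, 0.01, 0], 3],
    [[-0.03, 0.03, 0], 9],
    [[-0.055, 0.05, 0], 15],
    [[-0.08, 0.072, 0], 21],
    [[-0.105, 0.094, 0], 27],
    [[-0.13, 0.116, 0], 33],
    [[-0.155, 0.138, 0], 39],
    [[-0.18, 0.16, 0], 45],
    [[-0.2, 0.178, 0], 51],
    [[-0.217, 0.192, 0], 54.7]
  ]
}}

```text
time: 4.65
tcp_pos: [0.5237, -0.0379, 0.185]
eef_rot: [3.123, -0.328, -0.003]
contact_force: [0.8, -0.2, -2.9]
gripper_width: 0.022
gripper_force: 59.0
```

>>> {"op": "play_rows", "data": {
  "series": [
    [[0, 0, 0], 0],
    [[0, 0, 0], 0],
    [[0, 0, 0], 0]
  ]
}}

```text
time: 4.95
tcp_pos: [0.5252, -0.0335, 0.1852]
eef_rot: [-3.125, 0.313, 0.003]
contact_force: [0.2, 1.0, -2.8]
gripper_width: 0.016
gripper_force: 59.3
```

```bash
python3 - <<'E'
from h import *
to(.5264,-.0344,.093,-101.5)
a=snapshot('scene')['color'];b=snapshot('top')['color']
save('p2',np.hstack([cv2.resize(a[110:270,180:340],(400,400)),cv2.resize(b[110:270,180:340],(400,400))]))
E
```

```text
t 4.95 pos [ 0.5252 -0.0335  0.1852] yaw -101.44 tilt -1.0 j7 -1.15 w 0.016 F [ 0.2  1.  -2.8]
shift [0.0016 0.0007 0.0922] spin 0.1
```

View pics/p2.png

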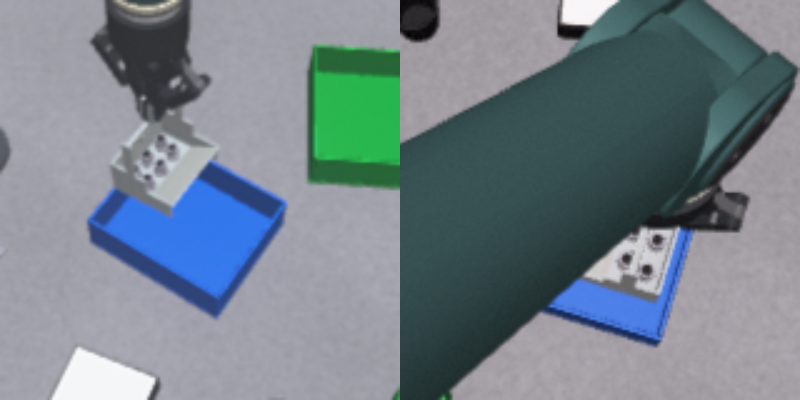

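The scene crop shows the scoop upright with its shells, over the bin's -y end (160,160), lip toward +y. Lowering in.

>>> {"op": "play_rows", "data": {
  "series": [
    [[0.001, 0, 0.02], 0],
    [[0.001, 0, 0.045], 0],
    [[0.001, 0, 0.07], 0],
    [[0.001, 0, 0.085], 0],
    [[0.001, 0, 0.092], 0],
    [[0.001, 0, 0.092], 0],
    [[0.001, 0, 0.092], 0]
  ]
}}

```text
time: 5.75
tcp_pos: [0.5272, -0.0349, 0.0944]
eef_rot: [-3.126, 0.314, -0.002]
contact_force: [0.7, 0.2, -2.3]
gripper_width: 0.015
gripper_force: 59.1
```

>>> {"op": "play_rows", "data": {
  "series": [
    [[0, 0, 0.002], 0],
    [[0, 0, 0.002], 0],
    [[0, 0, 0.002], 0]
  ]
}}

```text
time: 6.05
tcp_pos: [0.5269, -0.035, 0.0923]
eef_rot: [-3.126, 0.315, -0.001]
contact_force: [0.0, 0.6, -1.2]
gripper_width: 0.015
gripper_force: 59.0
```

>>> {"op": "play_rows", "data": {
  "series": [
    [[0, 0, 0.0], 0],
    [[0, 0, 0], 0],
    [[0, 0, 0], 0],
    [[0, 0, -0.008], 0],
    [[0, 0, -0.008], 0]
  ],
  "gripper": 0.18,
  "grip_force": 60
}}

```text
time: 6.55
tcp_pos: [0.5273, -0.0353, 0.1009]
eef_rot: [3.126, -0.315, 0.003]
contact_force: [0.9, -0.1, 0.2]
gripper_width: 0.177
gripper_force: 0.0
```

>>> {"op": "play_rows", "data": {
  "series": [
    [[0, -0.012, 0], 0],
    [[0, -0.024, 0], 0],
    [[0, -0.036, 0], 0],
    [[0, -0.045, 0.002], 0],
    [[0, -0.053, 0.005], 0],
    [[0, -0.06, 0.006], 0],
    [[0, -0.068, 0.007], 0],
    [[0, -0.076, 0.008], 0],
    [[0, -0.081, 0.009], 0],
    [[0, -0.081, 0.009], 0]
  ]
}}

```text
time: 7.55
tcp_pos: [0.5429, 0.0453, 0.0907]
eef_rot: [-3.126, 0.313, 0.0]
contact_force: [0.3, 0.2, 0.8]
gripper_width: 0.177
gripper_force: 0.0
```

```bash
python3 - <<'E'
from h import *
to(.5264,-.0344,.093,-101.5)
a=snapshot('scene')['color'];b=snapshot('wrist')['color']
save('p3',np.hstack([cv2.resize(a[110:270,180:340],(400,400)),cv2.resize(b,(400,400))]))
E
```

```text
t 7.55 pos [0.5429 0.0453 0.0907] yaw -101.43 tilt -1.0 j7 -1.14 w 0.177 F [0.3 0.2 0.8]
shift [-0.0004  0.0814 -0.0023] spin 0.1
```

View pics/p3.png

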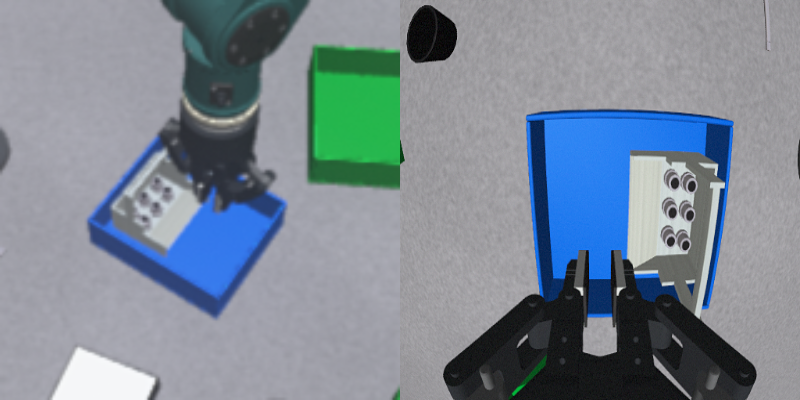

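The scene crop shows the scoop still upright with its shells at (150,215): the fingers slipped over the bar. In the wrist view the bar runs from (406,175) to (381,302) in full-size pixels. I'll locate it and go back deeper.

```bash
cat >> h.py <<'E'
def wz(w,st,u,v,z):
    M=np.eye(4);M[:3,:3]=R.from_rotvec(st['eef_rot']).as_matrix();M[:3,3]=st['tcp_pos']
    C=M@w['T_tool_cam']; x=(u-w['cx']);y=(v-w['cy']);r=np.hypot(x,y);th=r/w['fx']
    d=C[:3,:3]@np.array([np.sin(th)*x/r,-np.sin(th)*y/r,-np.cos(th)]); o=C[:3,3]
    return o+d*(z-o[2])/d[2]
E
python3 - <<'E'
from h import *
w=snapshot('wrist');st=manip.sense()
A=wz(w,st,405.8,174.7,.1);B=wz(w,st,381.4,302.4,.1)
print(A,B,(A+B)/2,np.linalg.norm(A-B),np.degrees(np.arctan2(*(B-A)[1::-1])))
b=(A+B)/2
to(b[0],b[1],.125,-101.5)
E
```

```text
[ 0.57210921 -0.04427382  0.1       ] [ 0.48810936 -0.02836309  0.1       ] [ 0.53010928 -0.03631845  0.1       ] 0.08549342961828119 169.2744555874121
t 7.7 pos [0.5427 0.0439 0.091 ] yaw -101.55 tilt -1.0 j7 -1.14 w 0.181 F [0.4 0.6 0.5]
shift [ 0.0037  0.0811 -0.034 ] spin -0.0
```

>>> {"op": "play_rows", "data": {
  "series": [
    [[0, 0, -0.035], 0],
    [[0, 0.04, -0.035], 0],
    [[0.002, 0.081, -0.035], 0],
    [[0.002, 0.081, -0.035], 0],
    [[0.002, 0.081, -0.035], 0],
    [[0.002, 0.081, -0.015], 0],
    [[0.002, 0.081, 0.0], 0],
    [[0.002, 0.081, 0.0], 0]
  ],
  "gripper": 0.25
}}

```text
time: 8.5
tcp_pos: [0.5274, -0.0336, 0.0892]
eef_rot: [-3.125, 0.312, 0.006]
contact_force: [0.6, -0.1, 0.3]
gripper_width: 0.25
gripper_force: 0.0
```

>>> {"op": "play_rows", "data": {
  "series": [
    [[0, 0, 0], 0],
    [[0, 0, 0], 0],
    [[0, -0.01, 0], 0],
    [[0, -0.018, 0.0], 0],
    [[0, -0.026, 0.0], 0],
    [[0, -0.034, 0.0], 0],
    [[0, -0.034, 0], 0]
  ],
  "gripper": 0.18
}}

```text
time: 9.2
tcp_pos: [0.5358, 0.0, 0.0907]
eef_rot: [-3.125, 0.311, 0.0]
contact_force: [1.4, -1.1, -0.3]
gripper_width: 0.177
gripper_force: 0.5
```

```bash
python3 - <<'E'
from h import *
to(.5264,-.0344,.093,-101.5)
a=snapshot('scene')['color'];b=snapshot('wrist')['color']
save('p4',np.hstack([cv2.resize(a[110:270,180:340],(400,400)),cv2.resize(b,(400,400))]))
E
```

```text
t 9.2 pos [0.5358 0.     0.0907] yaw -101.35 tilt -1.0 j7 -1.06 w 0.177 F [ 1.4 -1.1 -0.3]
shift [-0.0024  0.0356 -0.0023] spin 0.2
```

View pics/p4.png

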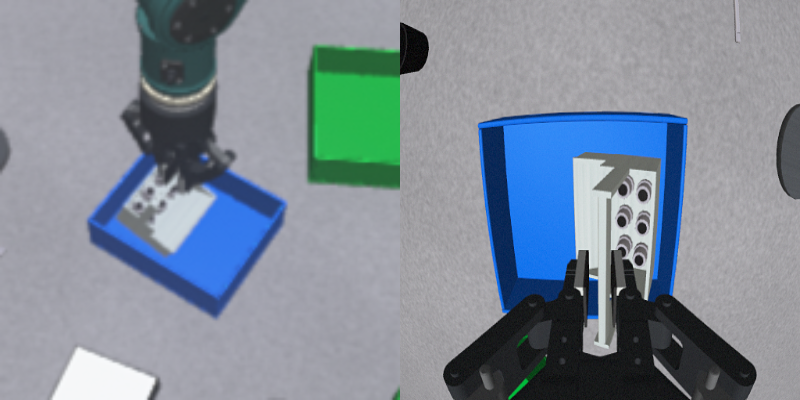

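>>> {"op": "play_rows", "data": {
  "series": [
    [[0, -0.008, 0], 0],
    [[0, -0.016, 0], 0],
    [[0, -0.024, 0.001], 0],
    [[0, -0.032, 0.002], 0],
    [[0, -0.04, 0.003], 0],
    [[0, -0.047, 0.003], 0],
    [[0, -0.047, 0.003], 0]
  ]
}}

```text
time: 10.0
tcp_pos: [0.5448, 0.0458, 0.0875]
eef_rot: [-3.125, 0.311, 0.001]
contact_force: [-0.5, -1.9, 0.1]
gripper_width: 0.182
gripper_force: 0.2
```

```bash
python3 - <<'E'
from h import *
to(.5264,-.0344,.093,-101.5)
a=snapshot('scene')['color'];b=snapshot('wrist')['color']
save('p5',np.hstack([cv2.resize(a[110:270,180:340],(400,400)),cv2.resize(b,(400,400))]))
E
```

```text
t 10.0 pos [0.5448 0.0458 0.0875] yaw -101.37 tilt -1.0 j7 -1.14 w 0.182 F [-0.5 -1.9  0.1]
shift [-0.0022  0.0823 -0.0055] spin 0.1
```

View pics/p5.png

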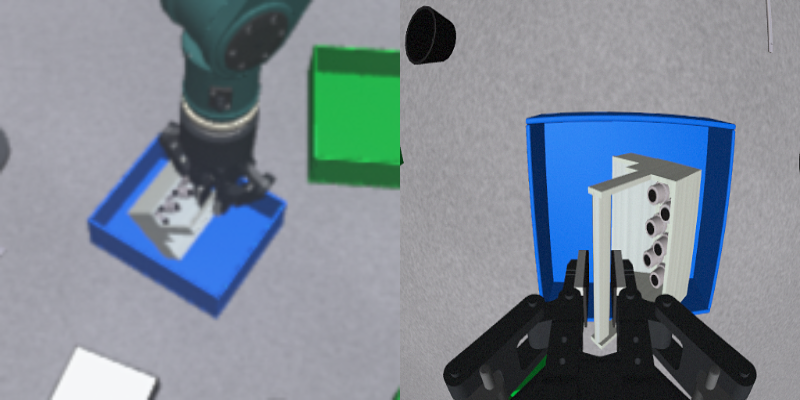

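The scoop is tilted about 50°, with its shells slid to the ramp (wrist 655,235), and the bin hasn't moved. Continuing.

>>> {"op": "play_rows", "data": {
  "series": [
    [[0, -0.006, 0.002], 0],
    [[0, -0.012, 0.005], 0],
    [[0, -0.018, 0.007], 0],
    [[0, -0.023, 0.009], 0],
    [[0, -0.028, 0.011], 0],
    [[0, -0.031, 0.013], 0],
    [[0, -0.034, 0.014], 0],
    [[0, -0.034, 0.014], 0],
    [[0, -0.034, 0.014], 0]
  ]
}}

```text
time: 11.0
tcp_pos: [0.5516, 0.0775, 0.074]
eef_rot: [-3.125, 0.315, -0.0]
contact_force: [0.4, 0.9, 1.2]
gripper_width: 0.18
gripper_force: 0.6
```

```bash
python3 - <<'E'
from h import *
to(.5264,-.0344,.093,-101.5)
a=snapshot('scene')['color'];b=snapshot('wrist')['color']
save('p6',np.hstack([cv2.resize(a[110:270,180:340],(400,400)),cv2.resize(b,(400,400))]))
E
```

```text
t 11.0 pos [0.5516 0.0775 0.074 ] yaw -101.51 tilt -1.0 j7 -1.18 w 0.18 F [0.4 0.9 1.2]
shift [-0.0023  0.1146 -0.0191] spin -0.0
```

View pics/p6.png

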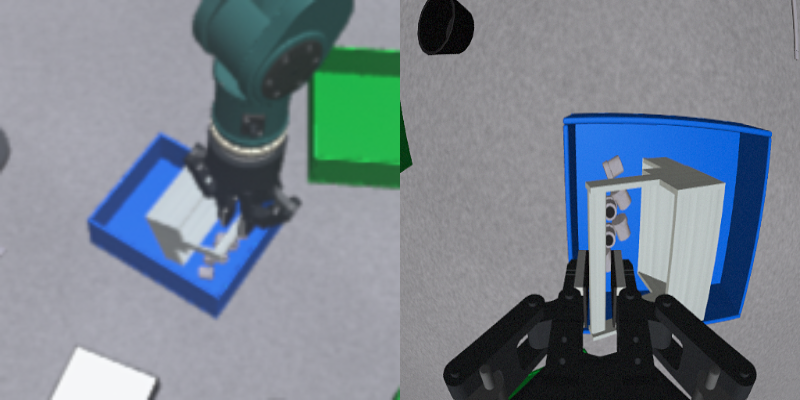

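The scoop is tipped near 80°. Shells lie on the bin floor between (605,165) and (620,240) in the wrist half. Clamping the bar and lifting.

>>> {"op": "play_rows", "data": {
  "series": [
    [[0, 0, 0], 0],
    [[0, 0, 0], 0],
    [[0, 0, 0], 0],
    [[0, 0, 0], 0],
    [[0, 0, 0], 0]
  ],
  "gripper": 0.0,
  "grip_force": 100
}}

```text
time: 11.6
tcp_pos: [0.5511, 0.0767, 0.0737]
eef_rot: [3.125, -0.316, -0.001]
contact_force: [-0.1, 0.9, -0.3]
gripper_width: -0.007
gripper_force: 0.0
```

>>> {"op": "play_rows", "data": {
  "series": [
    [[0, 0.0, -0.006], 0],
    [[0, 0.005, -0.012], 0],
    [[0, 0.01, -0.02], 0],
    [[0, 0.015, -0.03], 0],
    [[0, 0.02, -0.04], 0],
    [[0, 0.02, -0.04], 0],
    [[0, 0.02, -0.04], 0]
  ]
}}

```text
time: 12.3
tcp_pos: [0.5477, 0.0577, 0.1144]
eef_rot: [-3.125, 0.315, -0.001]
contact_force: [-0.9, -0.4, -0.6]
gripper_width: 0.0
gripper_force: 0.0
```

>>> {"op": "play_rows", "data": {
  "series": [
    [[0, 0.008, 0], 0],
    [[0, 0, 0], 0],
    [[0, 0.008, 0], 0],
    [[0, 0, 0], 0],
    [[0, 0, 0], 0],
    [[0, 0, -0.01], 0],
    [[0, 0, 0], 0],
    [[0, 0, 0], 0]
  ]
}}

```text
time: 13.1
tcp_pos: [0.547, 0.0579, 0.1134]
eef_rot: [-3.126, 0.315, 0.002]
contact_force: [-0.4, 0.1, 0.4]
gripper_width: 0.001
gripper_force: 0.0
```

>>> {"op": "play_rows", "data": {
  "series": [
    [[0, 0, -0.04], 0],
    [[0, 0.0, -0.08], 0],
    [[0, 0.0, -0.12], 0],
    [[0, 0.0, -0.13], 0],
    [[0, 0.0, -0.13], 0]
  ],
  "gripper": 0.5
}}

```text
time: 13.6
tcp_pos: [0.5484, 0.0577, 0.2452]
eef_rot: [-3.124, 0.315, -0.005]
contact_force: [0.1, 0.0, -1.2]
gripper_width: 0.5
gripper_force: 0.0
```

```bash
python3 - <<'E'
from h import *
import pickle
to(.5264,-.0344,.2,-101.5)
st=manip.sense();w=snapshot('wrist');a=snapshot('scene');b=snapshot('top')
pickle.dump((st,w,a,b),open('s1.pkl','wb'))
for n,s in(('w',w),('a',a),('b',b)):
    im=s['color']; hsv=cv2.cvtColor(im,cv2.COLOR_RGB2HSV)
    blue=cv2.inRange(hsv,(105,120,40),(125,255,255))
    bc=max((c for c in cv2.findContours(blue,0,2)[0] if cv2.boundingRect(c)[1]>20 or n=='w'),key=cv2.contourArea)
    reg=np.zeros_like(blue);cv2.fillConvexPoly(reg,cv2.convexHull(bc),255)
    hull=cv2.approxPolyDP(cv2.convexHull(bc),5,True)[:,0].tolist()
    m=cv2.bitwise_and(reg,cv2.bitwise_not(blue))
    print(n,'bin',hull)
    for c in cv2.findContours(m,0,2)[0]:
        if cv2.contourArea(c)>15:
            mm=np.zeros_like(m);cv2.drawContours(mm,[c],-1,255,-1)
            print('  blob',round(cv2.contourArea(c)),cv2.mean(im,mm)[:3],cv2.approxPolyDP(c,2.5,True)[:,0].tolist())
E
```

```text
t 13.6 pos [0.5484 0.0577 0.2452] yaw -101.5 tilt -1.0 j7 -1.38 w 0.5 F [ 0.1  0.  -1.2]
shift [-0.0033  0.0947  0.0451] spin 0.0
w bin [[367, 110], [357, 225], [220, 226], [215, 107]]
  blob 6938 (142.44632052905587, 163.56057408189108, 187.70859715773182) [[219, 132], [221, 210], [260, 211], [262, 218], [301, 218], [304, 135], [297, 129], [281, 128], [256, 132], [254, 128], [242, 132]]
a bin [[244, 163], [294, 191], [266, 236], [216, 203]]
  blob 1228 (146.6888030888031, 165.06795366795367, 196.45559845559845) [[261, 175], [244, 198], [244, 211], [250, 215], [260, 213], [262, 221], [266, 217], [272, 220], [289, 195]]
b bin [[302, 181], [282, 247], [204, 221], [220, 173], [271, 171]]
  blob 2090 (141.7596153846154, 150.64239926739927, 174.85531135531136) [[267, 171], [221, 173], [209, 211], [251, 226], [264, 186], [261, 177]]
```

```bash
python3 - <<'E'
from h import *
import pickle
st,w,a,b=pickle.load(open('s1.pkl','rb'))
f=lambda s,u,v,k,W,H:cv2.resize(s['color'][v:v+H//k,u:u+W//k],(W,H),interpolation=cv2.INTER_CUBIC)
L=f(w,205,90,3,480,360) if 0 else cv2.resize(w['color'][95:245,205:375],(480,424),interpolation=cv2.INTER_CUBIC)
Rr=cv2.resize(a['color'][155:245,210:300],(320,320),interpolation=cv2.INTER_CUBIC)
B=cv2.resize(b['color'][165:250,200:305],(320,259),interpolation=cv2.INTER_CUBIC)
im=np.zeros((600,800,3),np.uint8); im[:424,:480]=L; im[:320,480:]=Rr; im[330:589,480:]=B
save('p7',im)
E
```

```text
(no output)
```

View pics/p7.png

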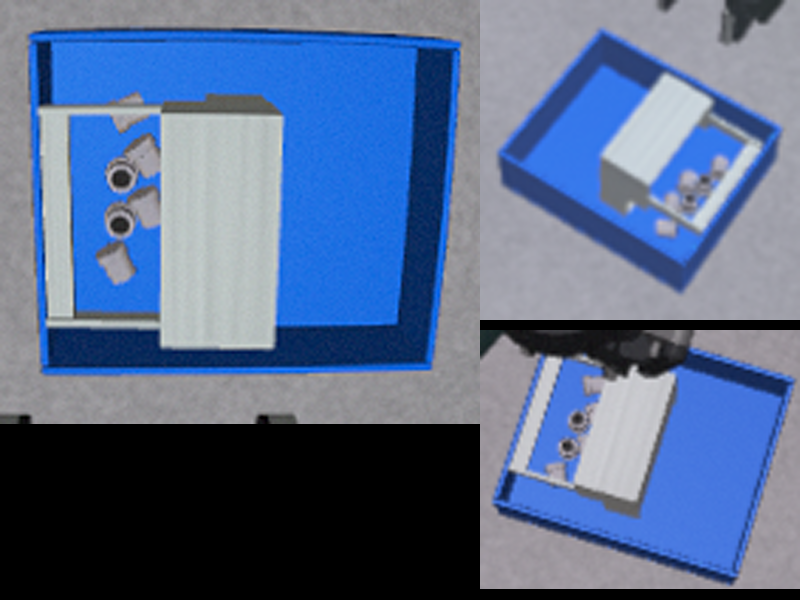

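All six shells lie in the bin: in the wrist crop, two stand at (120,175) and (120,222), the other four lie around (100–160, 95–285). The scoop rests tipped about 90°, its back wall facing up at (218,228), with the bar along the far wall at (58,215). I'll push the back-wall edge to roll it upright with closed fingers. First I triangulate the bar and edge.

```bash
cat >> h.py <<'E'
def wray(w,st,u,v):
    p0=wz(w,st,u,v,0.);p1=wz(w,st,u,v,.1); return p0,p1-p0
def mix(w,st,p,s,q):
    o1,d1=wray(w,st,*p);o2,d2=ray(s,*q); t=np.linalg.lstsq(np.c_[d1,-d2],o2-o1,rcond=None)[0]
    A=o1+d1*t[0];B=o2+d2*t[1]; return (A+B)/2,np.linalg.norm(A-B)
E
python3 - <<'E'
from h import *
import pickle
st,w,a,b=pickle.load(open('s1.pkl','rb'))
W=lambda x,y:(205+x/2.8235,95+y/2.8267)
A=lambda x,y:(210+(x-480)/3.556,155+y/3.556)
c=np.array([.537,.0175]);u=np.array([np.cos(np.radians(78.5)),np.sin(np.radians(78.5))]);v=np.array([u[1],-u[0]])
for n,p,q in[('bar+x',W(55,110),A(700,222)),('bar-x',W(60,320),A(757,147)),
 ('edge+x',W(161,111),A(655,187)),('edge-x',W(161,348),A(714,101)),('floor+x',W(283,114),A(602,157)),('floor-x',W(275,348),A(666,73))]:
    x,e=mix(w,st,p,a,q); d=x[:2]-c; print(n,x.round(4),round(e,4),'along',(d@u).round(4),'across',(d@v).round(4))
E
```

```text
bar+x [0.5958 0.0867 0.0594] 0.0049 along 0.0795 across 0.0438
bar-x [0.5031 0.1057 0.0424] 0.0009 along 0.0797 across -0.0509
edge+x [0.5888 0.0454 0.0761] 0.0056 along 0.0377 across 0.0452
edge-x [0.492  0.0619 0.0699] 0.0006 along 0.0345 across -0.0529
floor+x [ 0.5801 -0.0014  0.0781] 0.003 along -0.0099 across 0.046
floor-x [0.48   0.0146 0.0664] 0.001 along -0.0142 across -0.0553
```

```bash
python3 - <<'E'
from h import *
c=np.array([.537,.0175]);u=np.array([np.cos(np.radians(78.5)),np.sin(np.radians(78.5))]);v=np.array([u[1],-u[0]])
p=c+.060*u-.004*v
to(*p,.081,-101.5)
E
```

```text
t 13.75 pos [0.5461 0.0581 0.2423] yaw -101.49 tilt -1.0 j7 -1.38 w 0.503 F [ 0.5  0.6 -0.4]
shift [-0.0043 -0.0185  0.1613] spin 0.0
```

>>> {"op": "play_rows", "data": {
  "series": [
    [[-0.004, -0.018, 0.02], 0],
    [[-0.004, -0.018, 0.05], 0],
    [[-0.004, -0.018, 0.08], 0],
    [[-0.004, -0.018, 0.11], 0],
    [[-0.004, -0.018, 0.14], 0],
    [[-0.004, -0.018, 0.155], 0],
    [[-0.004, -0.018, 0.161], 0],
    [[-0.004, -0.018, 0.161], 0]
  ],
  "gripper": 0.0,
  "grip_force": 20
}}

```text
time: 14.55
tcp_pos: [0.5467, 0.0758, 0.0821]
eef_rot: [3.125, -0.316, -0.003]
contact_force: [-0.1, -0.2, 0.2]
gripper_width: -0.003
gripper_force: 0.0
```

>>> {"op": "play_rows", "data": {
  "series": [
    [[0, 0.005, 0], 0],
    [[0, 0.01, 0], 0],
    [[0, 0.015, 0], 0],
    [[0, 0.02, 0], 0],
    [[0, 0.025, 0], 0],
    [[0, 0.03, 0], 0],
    [[0, 0.03, 0], 0],
    [[0, 0.03, 0], 0]
  ]
}}

```text
time: 15.35
tcp_pos: [0.5411, 0.0467, 0.0829]
eef_rot: [-3.125, 0.316, 0.0]
contact_force: [0.2, 0.1, -0.6]
gripper_width: -0.001
gripper_force: 0.0
```

```bash
cat > m.py <<'E'
from h import *
def look(n):
    s=snapshot(n)
    im=s['color']; hsv=cv2.cvtColor(im,cv2.COLOR_RGB2HSV)
    blue=cv2.inRange(hsv,(105,120,40),(125,255,255))
    bc=max((c for c in cv2.findContours(blue,0,2)[0] if cv2.boundingRect(c)[1]>20 or n=='wrist'),key=cv2.contourArea)
    reg=np.zeros_like(blue);cv2.fillConvexPoly(reg,cv2.convexHull(bc),255)
    print(n,'bin',cv2.approxPolyDP(cv2.convexHull(bc),5,True)[:,0].tolist())
    g=cv2.inRange(hsv,(0,0,120),(180,60,255)); m=cv2.bitwise_and(reg,g)
    for c in cv2.findContours(m,0,2)[0]:
        if cv2.contourArea(c)>25: print('  blob',round(cv2.contourArea(c)),cv2.approxPolyDP(c,2.5,True)[:,0].tolist())
E
python3 - <<'E'
from m import *
to(0.547,.0667,.081,-101.5)
look('scene');look('wrist')
E
```

```text
t 15.35 pos [0.5411 0.0467 0.0829] yaw -101.53 tilt -1.0 j7 -1.13 w -0.001 F [ 0.2  0.1 -0.6]
shift [ 0.0017 -0.0208  0.0019] spin -0.0
scene bin [[294, 191], [266, 236], [219, 208], [215, 198], [244, 163]]
  blob 236 [[288, 195], [280, 190], [285, 195], [281, 202], [277, 199], [273, 207], [267, 204], [267, 209], [274, 210], [272, 214], [265, 210], [260, 212], [256, 209], [255, 212], [246, 206], [250, 214], [253, 211], [264, 216], [260, 220], [265, 217], [272, 219]]
  blob 263 [[258, 182], [244, 199], [245, 211], [245, 200], [256, 207], [266, 194], [261, 192]]
wrist bin [[160, 109], [295, 103], [433, 114], [425, 196], [400, 299], [363, 303], [179, 286]]
  blob 60 [[196, 283], [206, 287], [220, 285]]
  blob 28 [[259, 283], [268, 276], [260, 276]]
  blob 201 [[228, 230], [221, 237], [214, 238], [224, 250], [235, 245]]
  blob 9058 [[221, 182], [218, 187], [221, 200], [230, 201], [237, 188], [244, 191], [245, 196], [241, 204], [219, 210], [220, 225], [227, 228], [233, 223], [230, 214], [218, 214], [223, 208], [231, 209], [235, 219], [237, 215], [246, 222], [246, 239], [267, 239], [269, 248], [277, 248], [282, 253], [286, 276], [293, 287], [307, 290], [310, 285], [320, 283], [331, 165], [244, 164], [234, 176]]
  blob 2254 [[246, 156], [166, 157], [183, 280], [197, 279], [186, 162], [220, 160], [226, 166], [229, 161], [243, 161]]
  blob 128 [[240, 152], [235, 143], [222, 150], [217, 149], [217, 152]]
```

```bash
cat >> h.py <<'E'
def ww(w1,s1,p,w2,s2,q):
    o1,d1=wray(w1,s1,*p);o2,d2=wray(w2,s2,*q); t=np.linalg.lstsq(np.c_[d1,-d2],o2-o1,rcond=None)[0]
    A=o1+d1*t[0];B=o2+d2*t[1]; return (A+B)/2,np.linalg.norm(A-B)
C0=np.array([.537,.0175]);U=np.array([np.cos(np.radians(78.5)),np.sin(np.radians(78.5))]);V=np.array([U[1],-U[0]])
def bn(x): return (x[:2]-C0)@U,(x[:2]-C0)@V,x[2]
E
python3 - <<'E'
from h import *
import pickle
s1,w1,a,b=pickle.load(open('s1.pkl','rb'))
s2=manip.sense();w2=snapshot('wrist');pickle.dump((s2,w2),open('s2.pkl','wb'))
for n,p,q in[('edge+x',(262,134.3),(244,164)),('floor+x',(305.2,135.3),(331,165)),('floor-x',(302.4,218),(320,283)),('bar+x',(219.5,132),(166,157)),('bar-x',(222,210),(183,280))]:
    x,e=ww(w1,s1,p,w2,s2,q); print(n,np.round(bn(x),4),round(e,4))
print(np.round(bn(s2['tcp_pos']),4))
E
```

```text
edge+x [0.0358 0.0485 0.0893] 0.0002
floor+x [-0.0104  0.0469  0.0816] 0.0006
floor-x [-0.0244 -0.0731  0.0219] 0.0047
bar+x [0.0822 0.0487 0.0688] 0.0003
bar-x [ 0.0854 -0.0512  0.0482] 0.0013
[ 0.0298 -0.0017  0.0828]
```

```bash
cat >> h.py <<'E'
def wproj(w,st,P):
    M=np.eye(4);M[:3,:3]=R.from_rotvec(st['eef_rot']).as_matrix();M[:3,3]=st['tcp_pos']
    c=(np.linalg.inv(M@w['T_tool_cam'])@np.r_[P,1])[:3]; v=np.array([c[0],-c[1],-c[2]]); r=np.hypot(*v[:2]); th=np.arctan2(r,v[2])
    return np.round([w['cx']+w['fx']*th*v[0]/r,w['cy']+w['fy']*th*v[1]/r],1)
E
python3 - <<'E'
from h import *
import pickle
s2,w2=pickle.load(open('s2.pkl','rb'))
t=s2['tcp_pos']; print('tip',wproj(w2,s2,t-[0,0,.014]),'tcp',wproj(w2,s2,t))
for z in(.07,.08,.09):
    for k in (.045,0,-.045): print(z,k,wproj(w2,s2,np.r_[C0+.036*U+k*V,z]),end=' ')
    print()
# bright grey rows: transitions along image rows
g=cv2.cvtColor(w2['color'],cv2.COLOR_RGB2GRAY)
for v in (170,190,210,230,240,250,260,270,280,290):
    print(v,g[v,180:340:4].tolist())
E
```

```text
tip [256.1 236.5] tcp [256.1 247.4]
0.07 0.045 [245.1 162.6] 0.07 0 [245.9 234.8] 0.07 -0.045 [246.9 293.1] 
0.08 0.045 [244.4 166.7] 0.08 0 [245.4 242.4] 0.08 -0.045 [246.5 302.3] 
0.09 0.045 [243.7 171.3] 0.09 0 [244.8 250.9] 0.09 -0.045 [246.1 312.2] 
170 [212, 206, 89, 111, 113, 112, 109, 112, 114, 113, 112, 115, 115, 118, 98, 104, 166, 206, 201, 205, 202, 204, 207, 211, 209, 202, 208, 207, 206, 205, 206, 206, 206, 207, 202, 198, 202, 204, 156, 107]
190 [204, 207, 142, 108, 109, 107, 111, 113, 103, 108, 188, 38, 56, 183, 180, 176, 187, 209, 203, 207, 206, 203, 209, 208, 208, 203, 203, 211, 205, 207, 208, 203, 208, 204, 200, 200, 202, 209, 105, 107]
210 [209, 208, 197, 104, 107, 108, 108, 108, 102, 105, 165, 88, 78, 117, 173, 175, 176, 207, 206, 203, 206, 202, 208, 211, 209, 204, 207, 210, 206, 207, 208, 202, 208, 208, 200, 205, 208, 210, 103, 101]
230 [203, 203, 203, 108, 103, 103, 104, 102, 101, 105, 104, 107, 109, 108, 108, 99, 103, 209, 208, 206, 205, 205, 208, 213, 206, 206, 206, 209, 208, 206, 205, 204, 208, 203, 201, 204, 207, 105, 105, 101]
240 [201, 206, 205, 176, 96, 105
[... 358 characters left out ...]
08, 201, 206, 207, 89, 98, 96, 99, 96, 100, 100, 94, 67, 39, 35, 32, 89, 88, 58, 22, 92, 86, 91, 39, 36, 34, 187, 210, 212, 203, 203, 207, 205, 203, 203, 206, 154, 100, 99, 97]
270 [63, 200, 201, 204, 127, 51, 53, 59, 76, 77, 81, 79, 13, 23, 19, 37, 87, 89, 34, 19, 92, 83, 89, 18, 22, 22, 0, 207, 206, 199, 206, 206, 205, 201, 202, 206, 35, 32, 34, 40]
280 [100, 121, 143, 186, 169, 102, 99, 99, 95, 102, 100, 17, 18, 29, 21, 21, 28, 32, 97, 58, 232, 21, 25, 22, 18, 13, 20, 155, 206, 205, 207, 203, 204, 199, 204, 209, 47, 40, 36, 36]
290 [18, 18, 21, 28, 25, 21, 30, 35, 20, 27, 9, 26, 21, 15, 26, 22, 22, 29, 48, 55, 24, 28, 18, 17, 16, 18, 7, 18, 25, 16, 65, 132, 14, 21, 22, 23, 20, 27, 27, 16]
```

>>> {"op": "play_rows", "data": {
  "series": [
    [[0, -0.01, -0.003], 0],
    [[0, -0.02, -0.003], 0],
    [[0, -0.024, 0.0], 0],
    [[0, -0.024, 0.005], 0],
    [[0, -0.024, 0.01], 0],
    [[0, -0.024, 0.016], 0],
    [[0, -0.024, 0.016], 0]
  ]
}}

```text
time: 16.2
tcp_pos: [0.5452, 0.0698, 0.0659]
eef_rot: [3.125, -0.316, -0.003]
contact_force: [-1.0, -0.4, -0.7]
gripper_width: -0.002
gripper_force: 0.0
```

>>> {"op": "play_rows", "data": {
  "series": [
    [[0, 0.005, 0], 0],
    [[0, 0.01, 0], 0],
    [[0, 0.014, 0], 0],
    [[0, 0.018, 0], 0],
    [[0, 0.022, 0], 0],
    [[0, 0.026, 0], 0],
    [[0, 0.026, 0], 0]
  ]
}}

```text
time: 16.9
tcp_pos: [0.5407, 0.0439, 0.067]
eef_rot: [3.125, -0.317, 0.0]
contact_force: [-0.4, 0.3, -0.1]
gripper_width: 0.002
gripper_force: 0.2
```

```bash
python3 - <<'E'
from m import *
to(0.547,.0667,.081,-101.5)
look('scene');look('wrist')
E
```

```text
t 16.9 pos [0.5407 0.0439 0.067 ] yaw -101.57 tilt -1.0 j7 -1.1 w 0.002 F [-0.4  0.3 -0.1]
shift [ 0.0016 -0.0236 -0.014 ] spin -0.1
scene bin [[244, 163], [294, 191], [266, 236], [216, 204]]
  blob 518 [[250, 180], [238, 197], [250, 203], [253, 208], [247, 208], [247, 212], [251, 213], [255, 208], [264, 215], [269, 214], [284, 191], [278, 193], [265, 210], [260, 210], [256, 206], [264, 196], [258, 191], [258, 185]]
wrist bin [[147, 111], [293, 103], [443, 116], [434, 200], [405, 311], [169, 291]]
  blob 28 [[259, 283], [269, 276], [260, 276]]
  blob 217 [[223, 240], [214, 247], [208, 247], [219, 260], [228, 258], [229, 251]]
  blob 508 [[242, 207], [232, 214], [217, 214], [213, 218], [212, 230], [216, 236], [222, 237], [229, 230], [226, 223], [213, 222], [217, 216], [226, 216], [230, 227], [233, 224], [236, 229], [249, 224]]
  blob 13242 [[175, 171], [188, 282], [207, 290], [198, 176], [237, 174], [213, 191], [212, 204], [222, 209], [228, 205], [232, 195], [237, 199], [248, 192], [240, 178], [241, 171], [273, 169], [276, 172], [275, 248], [284, 256], [286, 278], [297, 289], [307, 290], [312, 284], [323, 282], [352, 296], [371, 170], [286, 175], [271, 164]]
  blob 60 [[276, 146], [276, 155], [290, 154]]
  blob 290 [[229, 145], [216, 154], [210, 153], [214, 163], [237, 161]]
```

>>> {"op": "play_rows", "data": {
  "series": [
    [[0, 0.006, 0], 0],
    [[0, 0.012, 0], 0],
    [[0, 0.018, 0], 0],
    [[0, 0.024, -0.002], 0],
    [[0, 0.03, -0.004], 0],
    [[0, 0.036, -0.006], 0],
    [[0, 0.042, -0.008], 0],
    [[0, 0.046, -0.01], 0],
    [[0, 0.046, -0.01], 0]
  ]
}}

```text
time: 17.9
tcp_pos: [0.5316, -0.0013, 0.0773]
eef_rot: [3.125, -0.317, 0.001]
contact_force: [-0.7, -0.5, -0.6]
gripper_width: 0.001
gripper_force: 0.2
```

```bash
python3 - <<'E'
from m import *
to(0.547,.0667,.081,-101.5)
look('scene');look('wrist')
E
```

```text
t 17.9 pos [ 0.5316 -0.0013  0.0773] yaw -101.58 tilt -1.0 j7 -1.03 w 0.001 F [-0.7 -0.5 -0.6]
shift [ 0.0015 -0.0697 -0.0037] spin -0.1
scene bin [[237, 171], [294, 191], [266, 236], [217, 206], [215, 197]]
  blob 39 [[278, 200], [273, 207], [267, 204], [266, 208], [273, 209]]
  blob 569 [[241, 175], [226, 194], [247, 197], [240, 199], [240, 204], [248, 210], [264, 188], [256, 183], [249, 187]]
wrist bin [[374, 109], [351, 296], [124, 305], [100, 208], [89, 115], [217, 103]]
  blob 28 [[259, 283], [269, 276], [260, 276]]
  blob 204 [[168, 233], [156, 240], [169, 253], [178, 246]]
  blob 163 [[160, 216], [158, 225], [168, 230], [172, 225], [170, 218]]
  blob 260 [[191, 219], [183, 201], [173, 209], [161, 211], [169, 210], [174, 214], [174, 223]]
  blob 477 [[178, 170], [156, 192], [159, 203], [170, 200], [169, 193], [159, 188], [167, 184], [174, 190], [172, 199], [176, 192], [180, 194], [188, 188]]
  blob 13172 [[344, 155], [312, 168], [276, 162], [212, 183], [190, 180], [198, 194], [206, 289], [218, 287], [225, 277], [223, 185], [227, 259], [234, 248], [242, 248], [243, 239], [267, 239], [269, 248], [276, 248], [282, 253], [284, 263], [301, 270], [300, 289], [307, 290], [317, 282], [328, 284], [339, 223]]
  blob 474 [[223, 167], [226, 169], [257, 160], [244, 156], [260, 152], [223, 147]]
  blob 307 [[170, 145], [160, 150], [158, 155], [153, 152], [161, 169], [165, 167], [163, 162], [167, 165], [177, 159]]
```

>>> {"op": "play_rows", "data": {
  "series": [
    [[0, 0.005, 0], 0],
    [[0, 0.01, -0.002], 0],
    [[0, 0.015, -0.003], 0],
    [[0, 0.02, -0.004], 0],
    [[0, 0.025, -0.005], 0],
    [[0, 0.03, -0.006], 0],
    [[0, 0.035, -0.006], 0],
    [[0, 0.04, -0.006], 0],
    [[0, 0.043, -0.006], 0],
    [[0, 0.043, -0.006], 0]
  ]
}}

```text
time: 19.0
tcp_pos: [0.5229, -0.0431, 0.0829]
eef_rot: [3.125, -0.316, 0.0]
contact_force: [-1.7, -1.3, 1.2]
gripper_width: -0.002
gripper_force: 0.7
```

```bash
python3 - <<'E'
from m import *
to(0.547,.0667,.081,-101.5)
look('scene');look('wrist')
E
```

```text
t 19.0 pos [ 0.5229 -0.0431  0.0829] yaw -101.56 tilt -1.0 j7 -0.97 w -0.002 F [-1.7 -1.3  1.2]
shift [ 0.0016 -0.1124  0.0019] spin -0.1
scene bin [[233, 176], [257, 170], [294, 191], [266, 236], [217, 206], [215, 197]]
  blob 39 [[278, 200], [273, 207], [267, 204], [266, 208], [273, 209]]
  blob 616 [[251, 174], [253, 183], [243, 175], [230, 189], [228, 187], [235, 178], [224, 191], [229, 196], [233, 189], [232, 197], [243, 210], [261, 188]]
wrist bin [[304, 105], [295, 288], [146, 304], [83, 295], [57, 202], [46, 120], [170, 105]]
  blob 28 [[259, 283], [268, 276], [260, 276]]
  blob 160 [[124, 229], [114, 236], [126, 247], [133, 242]]
  blob 128 [[116, 212], [114, 222], [123, 225], [125, 217]]
  blob 207 [[135, 199], [117, 209], [123, 207], [131, 215], [129, 220], [143, 215]]
  blob 140 [[113, 187], [110, 197], [119, 201], [122, 192]]
  blob 242 [[129, 170], [115, 185], [122, 183], [128, 193], [125, 197], [139, 185]]
  blob 9527 [[176, 148], [187, 262], [217, 266], [219, 285], [225, 277], [224, 181], [230, 183], [232, 249], [242, 248], [243, 239], [267, 239], [269, 248], [277, 248], [283, 253], [285, 155], [251, 154], [230, 181], [229, 175], [205, 173], [230, 154], [214, 153], [219, 148]]
  blob 240 [[121, 146], [112, 152], [111, 157], [110, 152], [106, 155], [113, 168], [117, 167], [116, 163], [128, 159]]
```

>>> {"op": "play_rows", "data": {
  "series": [
    [[0, 0.0, -0.005], 0],
    [[0, 0.0, -0.015], 0],
    [[0, 0.0, -0.03], 0],
    [[0, 0.0, -0.05], 0],
    [[0, 0, -0.075], 0],
    [[0, 0, -0.1], 0],
    [[0, 0, -0.11], 0],
    [[0, 0, -0.11], 0]
  ]
}}

```text
time: 19.9
tcp_pos: [0.5241, -0.0421, 0.1943]
eef_rot: [-3.125, 0.314, -0.005]
contact_force: [0.9, 0.9, -1.1]
gripper_width: -0.003
gripper_force: 0.0
```

```bash
python3 - <<'E'
from m import *
import pickle
st=manip.sense();w=snapshot('wrist');pickle.dump((st,w),open('s3.pkl','wb'))
to(0.547,.0667,.081,-101.5)
look('wrist');look('scene');look('top')
g=cv2.cvtColor(w['color'],cv2.COLOR_RGB2GRAY)
for v in range(130,250,10): print(v,g[v,190:300:3].tolist())
E
```

```text
t 19.95 pos [ 0.5233 -0.0418  0.1932] yaw -101.46 tilt -1.0 j7 -1.14 w -0.0 F [-0.5  0.2  0.3]
shift [ 0.0016 -0.111   0.1123] spin 0.0
wrist bin [[287, 102], [283, 242], [128, 238], [113, 109]]
  blob 94 [[161, 190], [153, 194], [159, 203], [167, 200]]
  blob 68 [[156, 177], [154, 183], [161, 186], [162, 178]]
  blob 112 [[172, 168], [157, 175], [166, 176], [165, 184], [176, 179]]
  blob 193 [[168, 147], [154, 160], [156, 168], [162, 167], [158, 156], [166, 160], [164, 166], [175, 157]]
  blob 5418 [[206, 131], [210, 212], [238, 212], [216, 209], [252, 203], [253, 238], [250, 239], [262, 239], [258, 238], [258, 204], [275, 203], [276, 136], [279, 136], [278, 216], [261, 219], [280, 219], [282, 132], [262, 131], [261, 139], [249, 139], [249, 132]]
  blob 120 [[163, 130], [152, 135], [157, 145], [159, 141], [168, 139]]
scene bin [[244, 163], [294, 191], [266, 236], [216, 203]]
  blob 40 [[278, 200], [273, 207], [267, 204], [266, 208], [273, 209]]
  blob 686 [[247, 164], [222, 192], [228, 195], [228, 187], [230, 197], [243, 210], [261, 186], [240, 177], [246, 173]]
top bin [[296, 202],
[... 1557 characters left out ...]
60, 151, 153, 152, 157]
210 [102, 102, 104, 102, 102, 104, 98, 189, 183, 138, 111, 93, 93, 92, 92, 90, 99, 97, 95, 96, 95, 200, 193, 73, 98, 96, 94, 93, 91, 106, 197, 102, 154, 152, 153, 158, 147]
220 [99, 104, 100, 99, 103, 100, 103, 101, 103, 101, 107, 102, 102, 101, 100, 100, 142, 175, 179, 179, 130, 205, 196, 78, 185, 177, 174, 165, 162, 157, 132, 97, 156, 147, 150, 158, 153]
230 [39, 46, 35, 39, 40, 33, 39, 31, 43, 31, 37, 31, 40, 39, 34, 38, 36, 33, 40, 38, 96, 206, 194, 77, 50, 34, 34, 34, 38, 36, 47, 92, 150, 156, 159, 145, 152]
240 [83, 80, 73, 75, 74, 69, 66, 60, 59, 54, 51, 58, 53, 42, 45, 50, 53, 54, 74, 73, 91, 66, 72, 88, 77, 70, 67, 62, 66, 60, 63, 80, 150, 151, 155, 156, 151]
```

Numbers: the scoop stands upright and empty, with the bar at u≈255 and its lower end at v≈239. Six shells sit at the far end. Computing an off-centre grip, so the hook can pass under the bar's middle.

```bash
python3 - <<'E'
from h import *
import pickle
st,w=pickle.load(open('s3.pkl','rb'))
A=wz(w,st,255.3,239,.1); 
col=w['color'][125:145,246:262].astype(int).sum(2)//3
print(col[:, ::2].tolist())
for vv in(131,135,139): B=wz(w,st,255.3,vv,.1); print(A.round(4),B.round(4),np.linalg.norm(A-B).round(4))
y=np.array([np.cos(np.radians(-11.5)),np.sin(np.radians(-11.5)),0])
mid=A+.047*y; print('mid',mid, bn(mid)); g=mid+.028*y
to(g[0],g[1],.0905,-101.5)
E
```

```text
[[135, 134, 135, 133, 133, 132, 132, 134], [135, 134, 133, 135, 132, 133, 132, 131], [133, 137, 136, 133, 139, 134, 136, 137], [131, 132, 134, 135, 130, 131, 129, 127], [91, 92, 95, 89, 93, 92, 90, 91], [93, 92, 95, 94, 95, 93, 91, 95], [93, 90, 93, 94, 93, 93, 94, 94], [102, 108, 88, 94, 97, 90, 94, 91], [174, 179, 91, 95, 95, 97, 95, 93], [200, 208, 91, 94, 94, 96, 98, 93], [198, 208, 88, 95, 93, 96, 94, 91], [198, 182, 91, 94, 93, 95, 95, 92], [200, 171, 94, 96, 91, 95, 95, 94], [200, 148, 93, 89, 92, 94, 93, 92], [200, 110, 86, 88, 86, 82, 85, 84], [198, 193, 193, 197, 200, 202, 199, 200], [200, 200, 196, 201, 203, 202, 201, 204], [197, 196, 194, 194, 199, 199, 199, 199], [201, 196, 194, 200, 199, 200, 191, 200], [196, 193, 202, 203, 197, 196, 185, 203]]
[ 0.4822 -0.0329  0.1   ] [ 0.5787 -0.0525  0.1   ] 0.0985
[ 0.4822 -0.0329  0.1   ] [ 0.5754 -0.0518  0.1   ] 0.0951
[ 0.4822 -0.0329  0.1   ] [ 0.5722 -0.0512  0.1   ] 0.0918
mid [ 0.52828362 -0.04229538  0.1       ] (np.float64(-0.06033273918224925), np.float64(0.003379882300427515), np.float64(0.1))
t 20.1 pos [ 0.5222 -0.042   0.1919] yaw -101.49 tilt -1.0 j7 -1.14 w -0.002 F [ 0.1 -0.1 -0.3]
shift [ 0.0343 -0.0009  0.1013] spin 0.0
```

>>> {"op": "play_rows", "data": {
  "series": [
    [[0.017, 0, 0], 0],
    [[0.034, -0.001, 0.0], 0],
    [[0.034, -0.001, 0.01], 0],
    [[0.034, -0.001, 0.035], 0],
    [[0.034, -0.001, 0.06], 0],
    [[0.034, -0.001, 0.085], 0],
    [[0.034, -0.001, 0.1], 0],
    [[0.034, -0.001, 0.1], 0]
  ],
  "gripper": 0.35
}}

```text
time: 20.9
tcp_pos: [0.5538, -0.0479, 0.0903]
eef_rot: [3.126, -0.316, -0.009]
contact_force: [-1.4, -1.0, 1.2]
gripper_width: 0.354
gripper_force: 0.0
```

>>> {"op": "play_rows", "data": {
  "series": [
    [[0, 0, 0], 0],
    [[0, 0, 0], 0],
    [[0, 0, 0], 0],
    [[0, 0, 0], 0],
    [[0, 0, 0], 0],
    [[0, 0, 0], 0]
  ],
  "gripper": 0.0,
  "grip_force": 90
}}

```text
time: 21.5
tcp_pos: [0.5567, -0.0481, 0.0932]
eef_rot: [-3.126, 0.315, -0.001]
contact_force: [-0.3, 0.2, 0.4]
gripper_width: -0.005
gripper_force: 0.0
```

>>> {"op": "play_rows", "data": {
  "series": [
    [[0, 0, -0.015], 0],
    [[0, 0, -0.03], 0],
    [[0, 0, -0.05], 0],
    [[0, 0, -0.075], 0],
    [[0, 0, -0.1], 0],
    [[0, 0, -0.125], 0],
    [[0, 0, -0.135], 0],
    [[0, 0, -0.135], 0]
  ]
}}

```text
time: 22.3
tcp_pos: [0.5576, -0.0486, 0.2299]
eef_rot: [-3.125, 0.315, -0.006]
contact_force: [-0.6, -1.1, -0.6]
gripper_width: 0.003
gripper_force: 0.0
```

```bash
python3 - <<'E'
from m import *
import pickle
to(0.547,.0667,.081,-101.5)
look('scene')
# hook refine: bright rod mask in s0 scene/top near the hook
a,b=pickle.load(open('s0.pkl','rb'))
for n,s,(u0,v0,u1,v1) in(('scene',a,(158,108,184,136)),('top',b,(393,204,416,250))):
    im=s['color'][v0:v1,u0:u1]; g=cv2.cvtColor(im,cv2.COLOR_RGB2GRAY).astype(int)
    bg=np.median(g); print(n,bg)
    hi=np.argwhere(g>bg+22)
    for v in sorted(set(hi[:,0])): 
        uu=hi[hi[:,0]==v][:,1]; print((v+v0,uu.min()+u0,uu.max()+u0),end=' ')
    print()
E
```

```text
t 22.3 pos [ 0.5576 -0.0486  0.2299] yaw -101.51 tilt -1.0 j7 -1.18 w 0.003 F [-0.6 -1.1 -0.6]
shift [-0.0339 -0.1107  0.1489] spin -0.0
scene bin [[244, 163], [294, 191], [266, 236], [217, 206], [215, 197]]
  blob 39 [[278, 200], [273, 207], [267, 204], [266, 208], [273, 209]]
  blob 687 [[247, 164], [222, 192], [228, 195], [228, 187], [230, 197], [243, 210], [261, 186], [240, 177], [245, 173]]
scene 159.0
(np.int64(119), np.int64(173), np.int64(173)) (np.int64(123), np.int64(168), np.int64(168)) (np.int64(125), np.int64(165), np.int64(165)) 
top 123.0
(np.int64(212), np.int64(407), np.int64(407)) (np.int64(215), np.int64(406), np.int64(406)) (np.int64(220), np.int64(404), np.int64(404)) (np.int64(223), np.int64(403), np.int64(403)) (np.int64(225), np.int64(402), np.int64(402)) (np.int64(230), np.int64(400), np.int64(400)) (np.int64(236), np.int64(398), np.int64(398)) (np.int64(243), np.int64(398), np.int64(398))
```

```bash
python3 - <<'E'
from m import *
import pickle
st=manip.sense();w=snapshot('wrist');pickle.dump((st,w),open('s4.pkl','wb'))
look('wrist')
st3,w3=pickle.load(open('s3.pkl','rb'))
print('pred bar ends at z=.1:',[wproj(w,st,P) for P in ([.4822,-.0329,.1],[.5743,-.0517,.1])])
g=cv2.cvtColor(w['color'],cv2.COLOR_RGB2GRAY)
for v in range(160,310,10): print(v,g[v,215:300:3].tolist())
E
```

```text
wrist bin [[280, 127], [280, 251], [143, 250], [128, 136], [144, 130]]
  blob 69 [[172, 206], [164, 210], [171, 218], [176, 215]]
  blob 53 [[167, 194], [166, 201], [171, 203], [173, 196]]
  blob 86 [[185, 196], [181, 186], [168, 192], [175, 193], [176, 198]]
  blob 146 [[178, 168], [164, 181], [170, 179], [172, 182], [166, 186], [170, 187], [183, 178]]
  blob 3961 [[212, 155], [216, 226], [241, 227], [221, 223], [253, 217], [254, 239], [258, 239], [258, 218], [273, 217], [274, 161], [277, 161], [276, 230], [261, 233], [278, 232], [279, 157], [262, 157], [261, 168], [250, 168], [249, 157]]
  blob 92 [[173, 153], [166, 159], [163, 157], [168, 166], [176, 161]]
pred bar ends at z=.1: [array([255.9, 251.7]), array([256. , 165.8])]
160 [187, 193, 194, 197, 191, 193, 195, 196, 196, 198, 201, 197, 91, 94, 95, 96, 200, 194, 203, 195, 183, 203, 99, 127, 141, 154, 152, 146, 146]
170 [188, 193, 191, 192, 194, 192, 195, 199, 188, 191, 192, 197, 193, 199, 203, 202, 198, 194, 194, 189, 91, 207, 110, 158, 146, 149, 150, 150, 154]
180 [192, 194, 189, 197, 189, 194, 193, 190, 190, 189, 189, 201, 198
[... 991 characters left out ...]
 21, 85, 82, 83, 46, 18, 15, 28, 127, 149, 151, 153, 154, 142, 151]
260 [156, 149, 159, 156, 141, 26, 32, 40, 37, 81, 82, 86, 85, 14, 18, 85, 82, 83, 80, 30, 34, 36, 27, 137, 155, 148, 154, 148, 157]
270 [147, 145, 157, 156, 14, 24, 17, 23, 12, 86, 85, 85, 90, 20, 22, 89, 83, 85, 87, 19, 21, 22, 28, 17, 155, 147, 156, 152, 146]
280 [147, 155, 149, 14, 22, 25, 23, 21, 13, 23, 21, 26, 221, 57, 59, 223, 23, 20, 13, 18, 21, 20, 17, 22, 28, 153, 146, 150, 148]
290 [8, 18, 24, 12, 15, 17, 23, 26, 21, 15, 27, 22, 15, 56, 58, 26, 19, 18, 27, 17, 16, 22, 26, 14, 15, 25, 21, 16, 33]
300 [24, 23, 19, 21, 16, 22, 18, 24, 14, 17, 22, 22, 25, 55, 53, 36, 29, 15, 23, 28, 18, 25, 17, 19, 19, 19, 21, 28, 24]
```

```bash
python3 - <<'E'
from h import *
import pickle
a,wa=pickle.load(open('s3.pkl','rb'));b,wb=pickle.load(open('s4.pkl','rb'))
for n,p,q in[('barend',(255,139.5),(255,168)),('backcorner',(282,132),(279,157)),('lipcorner',(206,131),(212,155)),('backcorner-',(280,219),(278,232.5)),('lip-',(210,212),(216,226))]:
    x,e=ww(wa,a,p,wb,b,q); print(n,x.round(4),np.round(bn(x),4),round(e,4))
sc=snapshot('scene'); g=cv2.cvtColor(sc['color'],cv2.COLOR_RGB2GRAY)
# bar in scene: predicted end pixels for upright scoop
for P in([.4802,-.0325,.1],[.5722,-.0512,.1]): print(proj(sc,P).round(1))
for v in range(160,214,3): print(v,g[v,214:266:2].tolist())
E
```

```text
barend [ 0.5713 -0.0504  0.0956] [-0.0597  0.0471  0.0956] 0.0006
backcorner [ 0.5667 -0.0773  0.0449] [-0.0869  0.048   0.0449] 0.0004
lipcorner [5.823e-01 5.000e-04 3.080e-02] [-0.0076  0.0478  0.0308] 0.0
backcorner- [ 0.4751 -0.059   0.049 ] [-0.0873 -0.0454  0.049 ] 0.0006
lip- [0.4953 0.0157 0.0413] [-0.01   -0.0405  0.0413] 0.0003
[[247.3 163.9]]
[[228.3 186.8]]
160 [164, 166, 164, 164, 166, 164, 164, 165, 164, 164, 159, 158, 160, 160, 159, 159, 160, 162, 160, 162, 163, 162, 159, 164, 161, 164]
163 [163, 163, 163, 162, 161, 163, 164, 166, 164, 164, 163, 162, 160, 162, 153, 128, 172, 167, 160, 157, 160, 162, 162, 163, 163, 162]
166 [166, 168, 168, 166, 167, 166, 165, 163, 163, 162, 162, 166, 163, 149, 99, 111, 200, 124, 120, 157, 161, 162, 161, 163, 162, 164]
169 [165, 167, 166, 163, 164, 167, 166, 163, 163, 162, 161, 162, 131, 107, 158, 181, 116, 111, 67, 68, 102, 147, 159, 162, 164, 164]
172 [164, 162, 163, 167, 165, 165, 165, 166, 160, 161, 163, 128, 161, 184, 167, 144, 115, 112, 67, 65, 66, 65, 70, 121, 160, 168]
175 [168, 163, 166, 166, 164, 163, 165, 163, 167, 159, 116, 1
[... 944 characters left out ...]
9, 192, 191, 193, 194, 148, 112, 113, 113, 112, 112]
199 [151, 79, 104, 81, 88, 116, 114, 115, 114, 115, 145, 208, 208, 193, 190, 193, 191, 193, 193, 148, 113, 112, 114, 114, 113, 113]
202 [155, 73, 68, 69, 97, 111, 115, 118, 115, 116, 121, 199, 192, 190, 192, 191, 192, 194, 135, 113, 113, 114, 114, 114, 114, 113]
205 [160, 88, 66, 68, 68, 68, 76, 109, 115, 118, 116, 113, 125, 179, 199, 192, 187, 121, 114, 114, 114, 114, 114, 115, 114, 114]
208 [161, 160, 121, 83, 67, 68, 68, 68, 68, 96, 111, 114, 119, 115, 115, 152, 118, 114, 115, 115, 114, 113, 115, 115, 117, 130]
211 [161, 157, 161, 165, 154, 96, 70, 68, 69, 69, 67, 76, 111, 115, 118, 122, 115, 116, 114, 115, 115, 114, 114, 115, 154, 179]
```

The results all point the same way: grips and pushes only worked with the TCP about 20 mm lower than the nominal tip length implies. The effective fingertips sit near TCP+7 mm. Regrasping deeper, at TCP z 0.073.

>>> {"op": "play_rows", "data": {
  "series": [
    [[-0.003, 0, 0.03], 0],
    [[-0.003, 0, 0.06], 0],
    [[-0.003, 0, 0.09], 0],
    [[-0.003, 0, 0.12], 0],
    [[-0.003, 0, 0.14], 0],
    [[-0.003, 0, 0.15], 0],
    [[-0.003, 0, 0.157], 0],
    [[-0.003, 0, 0.157], 0]
  ],
  "gripper": 0.35
}}

```text
time: 23.3
tcp_pos: [0.5532, -0.0478, 0.0703]
eef_rot: [3.126, -0.316, -0.002]
contact_force: [-1.0, 0.2, 0.4]
gripper_width: 0.352
gripper_force: 0.0
```

>>> {"op": "play_rows", "data": {
  "series": [
    [[0, 0, 0], 0],
    [[0, 0, 0], 0],
    [[0, 0, 0], 0],
    [[0, 0, 0], 0],
    [[0, 0, 0], 0],
    [[0, 0, 0], 0]
  ],
  "gripper": 0.0,
  "grip_force": 90
}}

```text
time: 23.9
tcp_pos: [0.5545, -0.0479, 0.0719]
eef_rot: [-3.126, 0.315, -0.003]
contact_force: [0.3, -0.3, 5.0]
gripper_width: 0.042
gripper_force: 89.0
```

>>> {"op": "play_rows", "data": {
  "series": [
    [[0, 0, -0.015], 0],
    [[0, 0, -0.035], 0],
    [[0, 0, -0.06], 0],
    [[0, 0, -0.09], 0],
    [[0, 0, -0.12], 0],
    [[0, 0, -0.15], 0],
    [[0, 0, -0.18], 0],
    [[0, 0, -0.21], 0],
    [[0, 0, -0.218], 0],
    [[0, 0, -0.218], 0]
  ]
}}

```text
time: 24.9
tcp_pos: [0.5538, -0.0476, 0.2899]
eef_rot: [-3.125, 0.315, -0.003]
contact_force: [-0.4, -0.2, -1.5]
gripper_width: 0.049
gripper_force: 88.5
```

```bash
python3 - <<'E'
from m import *
look('scene')
to(.4543,-.2474,.29,-17.2)
E
```

```text
scene bin [[245, 164], [294, 191], [266, 236], [216, 204]]
  blob 39 [[278, 200], [273, 207], [267, 204], [266, 208], [273, 209]]
t 24.95 pos [ 0.5529 -0.0472  0.2886] yaw -101.49 tilt -1.0 j7 -1.26 w 0.044 F [-0.3  1.  -1.6]
shift [-0.0568  0.2159 -0.0015] spin -84.3
```

>>> {"op": "play_rows", "data": {
  "series": [
    [[-0.005, 0.02, 0], -8],
    [[-0.011, 0.043, 0], -16.5],
    [[-0.017, 0.065, 0], -25],
    [[-0.023, 0.087, 0], -33.5],
    [[-0.029, 0.109, 0], -42],
    [[-0.035, 0.132, 0], -50.5],
    [[-0.04, 0.154, 0], -59],
    [[-0.047, 0.176, 0], -67.5],
    [[-0.052, 0.198, 0], -76],
    [[-0.057, 0.216, 0], -84.3]
  ]
}}

```text
time: 25.95
tcp_pos: [0.4524, -0.2482, 0.2869]
eef_rot: [-2.521, -1.868, 0.004]
contact_force: [0.0, -0.6, -1.3]
gripper_width: 0.045
gripper_force: 88.4
```

>>> {"op": "play_rows", "data": {
  "series": [
    [[0, 0, 0], 0],
    [[0, 0, 0], 0],
    [[0, 0, 0], 0]
  ]
}}

```text
time: 26.25
tcp_pos: [0.4548, -0.2464, 0.2879]
eef_rot: [-2.527, -1.863, 0.001]
contact_force: [0.5, 0.2, -2.0]
gripper_width: 0.042
gripper_force: 88.4
```

```bash
python3 - <<'E'
from h import *
to(.4543,-.2474,.276,-17.2)
E
```

```text
t 26.25 pos [ 0.4548 -0.2464  0.2879] yaw -17.21 tilt -1.0 j7 0.36 w 0.042 F [ 0.5  0.2 -2. ]
shift [-0.0011 -0.0001  0.0119] spin -0.0
```

Touch descent: the scoop's floor goes down onto the hook tip, with contact expected near TCP z 0.27.

>>> {"op": "play_rows", "data": {
  "series": [
    [[0, 0, 0.005], 0],
    [[0, 0, 0.01], 0],
    [[0, 0, 0.01], 0]
  ]
}}

```text
time: 26.55
tcp_pos: [0.4543, -0.2468, 0.2778]
eef_rot: [-2.526, -1.864, 0.002]
contact_force: [-0.0, -0.0, -1.2]
gripper_width: 0.048
gripper_force: 88.4
```

>>> {"op": "play_rows", "data": {
  "series": [
    [[0, 0, 0.001], 0],
    [[0, 0, 0.002], 0],
    [[0, 0, 0.003], 0]
  ]
}}

```text
time: 26.85
tcp_pos: [0.4548, -0.248, 0.2759]
eef_rot: [2.529, 1.864, 0.0]
contact_force: [0.1, -0.4, -2.3]
gripper_width: 0.044
gripper_force: 88.4
```

>>> {"op": "play_rows", "data": {
  "series": [
    [[0, 0, 0.001], 0],
    [[0, 0, 0.002], 0],
    [[0, 0, 0.003], 0]
  ]
}}

```text
time: 27.15
tcp_pos: [0.4547, -0.248, 0.2729]
eef_rot: [2.529, 1.864, 0.0]
contact_force: [-1.0, -0.4, -1.7]
gripper_width: 0.043
gripper_force: 88.4
```

>>> {"op": "play_rows", "data": {
  "series": [
    [[0, 0, 0.001], 0],
    [[0, 0, 0.002], 0],
    [[0, 0, 0.003], 0]
  ]
}}

```text
time: 27.45
tcp_pos: [0.4547, -0.2479, 0.2698]
eef_rot: [2.529, 1.864, 0.0]
contact_force: [0.5, 0.4, -2.0]
gripper_width: 0.044
gripper_force: 88.4
```

>>> {"op": "play_rows", "data": {
  "series": [
    [[0, 0, 0.001], 0],
    [[0, 0, 0.002], 0],
    [[0, 0, 0.002], 0]
  ]
}}

```text
time: 27.75
tcp_pos: [0.4545, -0.2479, 0.2677]
eef_rot: [-2.529, -1.864, 0.0]
contact_force: [-0.2, -0.3, -1.4]
gripper_width: 0.045
gripper_force: 88.4
```

>>> {"op": "play_rows", "data": {
  "series": [
    [[0, 0, 0.001], 0],
    [[0, 0, 0.002], 0],
    [[0, 0, 0.002], 0]
  ]
}}

```text
time: 28.05
tcp_pos: [0.4555, -0.2485, 0.2669]
eef_rot: [2.527, 1.863, 0.002]
contact_force: [-0.2, 1.2, 5.1]
gripper_width: 0.044
gripper_force: 89.4
```

>>> {"op": "play_rows", "data": {
  "series": [
    [[0, 0, 0.001], 0],
    [[0, 0, 0.002], 0],
    [[0, 0, 0.002], 0]
  ]
}}

```text
time: 28.35
tcp_pos: [0.4564, -0.2491, 0.2663]
eef_rot: [2.526, 1.862, 0.004]
contact_force: [-2.2, 0.7, 12.5]
gripper_width: 0.042
gripper_force: 90.6
```

Contact came at TCP z≈0.267, so the tip top is ≈0.199 and the hook axis ≈0.181. That agrees with the camera estimate of 0.178–0.185. Backing off to the entry position.

```bash
python3 - <<'E'
from h import *
P=np.array([.5388,-.2808]); h=np.array([-.9555,.2948]); y=np.array([.2957,.9553])
t=P+.137*h+.029*y; print(t, P+.06*h+.029*y)
to(*t,.188,-17.2)
E
```

```text
[ 0.4164718 -0.2127087] [ 0.4900453 -0.2354083]
t 28.35 pos [ 0.4564 -0.2491  0.2663] yaw -17.22 tilt -1.0 j7 0.39 w 0.042 F [-2.2  0.7 12.5]
shift [ 0.0229 -0.0493  0.0781] spin -0.0
```

>>> {"op": "play_rows", "data": {
  "series": [
    [[0, 0, -0.01], 0],
    [[0, 0, -0.022], 0],
    [[0.012, -0.025, -0.022], 0],
    [[0.023, -0.049, -0.022], 0],
    [[0.023, -0.049, -0.01], 0],
    [[0.023, -0.049, 0.015], 0],
    [[0.023, -0.049, 0.04], 0],
    [[0.023, -0.049, 0.06], 0],
    [[0.023, -0.049, 0.07], 0],
    [[0.023, -0.049, 0.07], 0]
  ]
}}

```text
time: 29.35
tcp_pos: [0.4141, -0.2114, 0.1928]
eef_rot: [-2.527, -1.863, 0.003]
contact_force: [-0.3, 0.2, -1.8]
gripper_width: 0.046
gripper_force: 88.4
```

```bash
python3 - <<'E'
from h import *
to(.4165,-.2127,.188,-17.2)
w=snapshot('wrist');st=manip.sense()
import pickle;pickle.dump((st,w),open('s5.pkl','wb'))
# check scoop attitude: bar/strap symmetric? scene pixels of scoop: bright mask
s=snapshot('scene'); hsv=cv2.cvtColor(s['color'],cv2.COLOR_RGB2HSV)
P=np.array([.5388,-.2808]); h=np.array([-.9555,.2948]); y=np.array([.2957,.9553])
mid=st['tcp_pos'][:2]-.029*y; z0=st['tcp_pos'][2]-.068
x=-h
for n,q in(('lip+',(-.054,.047,.027)),('lip-',(-.054,-.047,.027)),('back-',(.027,-.047,.046)),('back+',(.027,.047,.046)),('back-bot',(.027,-.047,0)),('back+bot',(.027,.047,0)),('bar-',(0,-.047,.096)),('bar+',(0,.047,.096))):
    print(n,proj(s,np.r_[mid+q[0]*x+q[1]*y,z0+q[2]]).round(1))
m=cv2.inRange(hsv,(0,0,175),(180,40,255)); m[:, :120]=0;m[:,260:]=0;m[:60]=0;m[150:]=0
for c in cv2.findContours(m,0,2)[0]:
    if cv2.contourArea(c)>20: print(cv2.contourArea(c),cv2.approxPolyDP(c,2,True)[:,0].tolist())
E
```

```text
t 29.35 pos [ 0.4141 -0.2114  0.1928] yaw -17.22 tilt -1.0 j7 0.43 w 0.046 F [-0.3  0.2 -1.8]
shift [-0.0006  0.0027  0.0048] spin -0.0
lip+ [[216.6 110.1]]
lip- [[194.   95.6]]
back- [[173.9 105.9]]
back+ [[196.9 121.4]]
back-bot [[176.6 116.8]]
back+bot [[198.8 132.1]]
bar- [[177.5  87.8]]
bar+ [[201.5 103.3]]
24.5 [[174, 118], [160, 130]]
148.5 [[190, 104], [184, 112], [197, 121], [201, 118], [200, 109]]
76.0 [[204, 103], [205, 113], [209, 116], [215, 110]]
```

>>> {"op": "play_rows", "data": {
  "series": [
    [[0, 0.003, 0.003], 0],
    [[0, 0.003, 0.005], 0],
    [[0, 0.003, 0.005], 0],
    [[0, 0.008, 0.005], 0],
    [[0, 0.015, 0.005], 0],
    [[0, 0.022, 0.005], 0],
    [[0, 0.026, 0.005], 0],
    [[0, 0.026, 0.005], 0]
  ]
}}

```text
time: 30.25
tcp_pos: [0.4406, -0.2196, 0.1889]
eef_rot: [2.528, 1.864, 0.0]
contact_force: [0.7, 0.6, -1.8]
gripper_width: 0.045
gripper_force: 88.4
```

```bash
python3 -c "
from h import *
to(.4900,-.2354,.188,-17.2)"
```

```text
t 30.25 pos [ 0.4406 -0.2196  0.1889] yaw -17.18 tilt -1.0 j7 0.44 w 0.045 F [ 0.7  0.6 -1.8]
shift [-0.0005  0.0519  0.001 ] spin 0.0
```

>>> {"op": "play_rows", "data": {
  "series": [
    [[0, 0.005, 0], 0],
    [[0, 0.01, 0], 0],
    [[0, 0.015, 0.0], 0],
    [[0, 0.018, 0.0], 0],
    [[0, 0.018, 0], 0]
  ]
}}

```text
time: 30.75
tcp_pos: [0.4574, -0.2247, 0.1889]
eef_rot: [2.528, 1.864, 0.0]
contact_force: [-0.3, 0.7, -1.7]
gripper_width: 0.044
gripper_force: 88.4
```

>>> {"op": "play_rows", "data": {
  "series": [
    [[0, 0.004, 0], 0],
    [[0, 0.008, 0], 0],
    [[0, 0.012, 0.0], 0],
    [[0, 0.015, 0.0], 0],
    [[0, 0.015, 0], 0]
  ]
}}

```text
time: 31.25
tcp_pos: [0.4717, -0.2291, 0.1889]
eef_rot: [2.528, 1.864, 0.0]
contact_force: [-0.4, 0.2, -0.8]
gripper_width: 0.048
gripper_force: 88.4
```

>>> {"op": "play_rows", "data": {
  "series": [
    [[0, 0.005, 0], 0],
    [[0, 0.01, 0], 0],
    [[0, 0.015, 0.0], 0],
    [[0, 0.019, 0.0], 0],
    [[0, 0.019, 0], 0]
  ]
}}

```text
time: 31.75
tcp_pos: [0.4901, -0.2348, 0.1889]
eef_rot: [2.528, 1.864, 0.0]
contact_force: [-0.2, 0.3, -2.0]
gripper_width: 0.04
gripper_force: 88.4
```

>>> {"op": "play_rows", "data": {
  "series": [
    [[0, 0, 0.004], 0],
    [[0, 0, 0.008], 0],
    [[0, 0, 0.012], 0],
    [[0, 0, 0.016], 0],
    [[0, 0, 0.019], 0],
    [[0, 0, 0.019], 0]
  ]
}}

```text
time: 32.35
tcp_pos: [0.4887, -0.2343, 0.1693]
eef_rot: [-2.528, -1.863, 0.001]
contact_force: [1.1, 0.3, -1.8]
gripper_width: 0.044
gripper_force: 88.4
```

```bash
python3 -c "
from h import *
to(.4900,-.2354,.164,-17.2)"
```

```text
t 32.35 pos [ 0.4887 -0.2343  0.1693] yaw -17.21 tilt -1.0 j7 0.46 w 0.044 F [ 1.1  0.3 -1.8]
shift [-0.0006  0.0015  0.0053] spin -0.0
```

>>> {"op": "play_rows", "data": {
  "series": [
    [[0, 0.001, 0.001], 0],
    [[0, 0.001, 0.002], 0],
    [[0, 0.001, 0.003], 0],
    [[0, 0.001, 0.003], 0]
  ]
}}

```text
time: 32.75
tcp_pos: [0.4901, -0.2348, 0.1668]
eef_rot: [-2.529, -1.864, -0.0]
contact_force: [0.6, -0.2, -1.5]
gripper_width: 0.044
gripper_force: 88.4
```

>>> {"op": "play_rows", "data": {
  "series": [
    [[0, 0, 0.001], 0],
    [[0, 0, 0.002], 0],
    [[0, 0, 0.002], 0]
  ]
}}

```text
time: 33.05
tcp_pos: [0.4904, -0.235, 0.1652]
eef_rot: [2.528, 1.864, 0.001]
contact_force: [-0.6, 0.5, 1.7]
gripper_width: 0.047
gripper_force: 88.9
```

The load is now on the hook. Releasing in a small step, then opening wider and lifting clear.

>>> {"op": "play_rows", "data": {
  "series": [
    [[0, 0, 0.0], 0],
    [[0, 0, 0], 0],
    [[0, 0, 0], 0],
    [[0, 0, 0], 0],
    [[0, 0, 0], 0],
    [[0, 0, 0], 0],
    [[0, 0, 0], 0],
    [[0, 0, 0], 0]
  ],
  "gripper": 0.12
}}

```text
time: 33.85
tcp_pos: [0.4901, -0.2348, 0.1649]
eef_rot: [2.529, 1.864, 0.0]
contact_force: [0.4, 0.4, -0.1]
gripper_width: 0.117
gripper_force: 0.0
```

>>> {"op": "play_rows", "data": {
  "series": [
    [[0, 0, 0.0], 0],
    [[0, 0, 0], 0],
    [[0, 0, 0], 0],
    [[0, 0, 0], 0],
    [[0, 0, 0], 0],
    [[0, 0, 0], 0],
    [[0, 0, 0], 0]
  ],
  "gripper": 0.3
}}

```text
time: 34.55
tcp_pos: [0.4901, -0.2348, 0.1649]
eef_rot: [-2.529, -1.864, -0.0]
contact_force: [-0.6, -0.6, -1.0]
gripper_width: 0.3
gripper_force: 0.0
```

```bash
cat > c.py <<'E'
from h import *
def chk():
    s=snapshot('scene'); hsv=cv2.cvtColor(s['color'],cv2.COLOR_RGB2HSV)
    P=np.array([.5388,-.2808]); h=np.array([-.9555,.2948]); y=np.array([.2957,.9553]); mid=P+.06*h; z0=.1645-.068
    for n,q in(('lip+',(-.054,.047,.027)),('lip-',(-.054,-.047,.027)),('back-',(.027,-.047,.046)),('back+',(.027,.047,.046)),('b-bot',(.027,-.047,0)),('b+bot',(.027,.047,0)),('bar-',(0,-.047,.096)),('bar+',(0,.047,.096))):
        print(n,proj(s,np.r_[mid-q[0]*h+q[1]*y,z0+q[2]]).round(1)[0].tolist(),end=' ')
    m=cv2.inRange(hsv,(0,0,172),(180,40,255)); m[:, :120]=0;m[:,260:]=0;m[:60]=0;m[170:]=0
    print()
    for c in cv2.findContours(m,0,2)[0]:
        if cv2.contourArea(c)>15: print(cv2.contourArea(c),cv2.approxPolyDP(c,2,True)[:,0].tolist())
E
python3 -c "
from c import *
to(.4900,-.2354,.24,-17.2);chk()"
```

```text
t 34.55 pos [ 0.4901 -0.2348  0.1649] yaw -17.21 tilt -1.0 j7 0.47 w 0.3 F [-0.6 -0.6 -1. ]
shift [-0.0006  0.0001 -0.0751] spin -0.0
lip+ [199.3, 132.1] lip- [177.1, 116.9] back- [156.0, 128.3] back+ [178.6, 144.6] b-bot [159.4, 138.5] b+bot [181.3, 154.4] bar- [159.1, 110.8] bar+ [182.6, 127.1] 
573.0 [[237, 166], [232, 159], [228, 160], [225, 156], [232, 156], [229, 154], [231, 152], [227, 152], [226, 155], [220, 148], [216, 148], [219, 152], [217, 154], [213, 153], [218, 155], [214, 160], [210, 156], [213, 156], [211, 153], [206, 155], [199, 151], [200, 156], [197, 160], [195, 158], [188, 161], [187, 158], [181, 158], [183, 162], [188, 161], [196, 169], [230, 169]]
46.5 [[120, 140], [120, 147], [124, 147], [121, 153], [128, 148], [128, 143]]
123.0 [[183, 140], [180, 129], [177, 135], [169, 130], [163, 133], [178, 144]]
88.0 [[188, 125], [186, 134], [192, 138], [198, 132]]
30.5 [[122, 124], [120, 137], [130, 139], [131, 135], [122, 138], [120, 136], [120, 129], [124, 126]]
15.5 [[177, 118], [177, 124], [182, 128]]
180.5 [[232, 80], [243, 89], [247, 88], [247, 91], [257, 90], [259, 93], [259, 81], [255, 77], [245, 76], [246, 87], [240, 85], [243, 81]]
20.5 [[231, 68], [227, 71], [227, 77], [235, 74], [230, 73]]
24.5 [[214, 60], [215, 63], [212, 65], [219, 72], [222, 69], [217, 69], [217, 60]]
```

>>> {"op": "play_rows", "data": {
  "series": [
    [[0, 0, -0.008], 0],
    [[0, 0, -0.018], 0],
    [[0, 0, -0.03], 0],
    [[0, 0, -0.05], 0],
    [[0, 0, -0.075], 0],
    [[0, 0, -0.1], 0],
    [[0, 0, -0.12], 0],
    [[0, 0, -0.12], 0]
  ]
}}

```text
time: 35.4
tcp_pos: [0.492, -0.2363, 0.2887]
eef_rot: [2.524, 1.86, 0.007]
contact_force: [0.3, -0.4, -0.3]
gripper_width: 0.298
gripper_force: 0.0
```

>>> {"op": "play_rows", "data": {
  "series": [
    [[0.03, 0, 0], 0],
    [[0.07, 0, 0], 0],
    [[0.1, 0, 0], 0],
    [[0.12, 0, 0], 0],
    [[0.12, 0, 0], 0],
    [[0.12, 0, 0], 0],
    [[0.12, 0, 0], 0],
    [[0.12, 0, 0], 0]
  ]
}}

```text
time: 36.2
tcp_pos: [0.525, -0.1219, 0.2849]
eef_rot: [2.531, 1.86, -0.001]
contact_force: [0.7, -0.5, 0.1]
gripper_width: 0.297
gripper_force: 0.0
```

```bash
python3 -c "
from c import *
from m import look
to(.4900,-.2354,.24,-17.2);chk();look('scene');look('top')
s=snapshot('scene')['color'];import cv2
" | cut -c1-400
```

```text
t 36.2 pos [ 0.525  -0.1219  0.2849] yaw -17.37 tilt -1.0 j7 0.1 w 0.297 F [ 0.7 -0.5  0.1]
shift [-0.1187  0.0005  0.045 ] spin -0.2
lip+ [199.3, 132.1] lip- [177.1, 116.9] back- [156.0, 128.3] back+ [178.6, 144.6] b-bot [159.4, 138.5] b+bot [181.3, 154.4] bar- [159.1, 110.8] bar+ [182.6, 127.1] 
620.5 [[241, 164], [239, 166], [230, 158], [232, 156], [229, 153], [234, 151], [226, 154], [220, 148], [216, 148], [219, 155], [215, 158], [212, 157], [214, 153], [205, 154], [209, 150], [204, 154], [198, 152], [200, 155], [197, 160], [194, 158], [188, 161], [186, 157], [180, 157], [183, 162], [186, 160], [196, 169], [227, 169], [228, 166], [230, 169]]
187.5 [[162, 132], [178, 144], [183, 140], [180, 129], [174, 125], [166, 133]]
162.5 [[120, 119], [120, 147], [124, 147], [120, 150], [121, 153], [128, 148], [128, 143], [121, 140], [123, 138], [130, 139], [131, 145], [134, 136], [134, 141], [143, 141], [138, 139], [139, 135], [137, 137], [131, 133], [122, 138], [121, 129], [126, 128], [127, 124], [125, 126]]
200.5 [[158, 110], [182, 128], [184, 126], [187, 137], [190, 135], [192, 138], [198, 133], [179, 118], [170, 117], [169, 111], [166, 114], [161, 109]]
128.0 [[245, 76], [248, 86], [244, 87], [249, 87], [247, 90], [251, 92], [258, 90], [253, 97], [257, 100], [259, 81], [252, 78], [248, 84], [246, 81], [250, 78]]
scene bin [[244, 163], [294, 191], [266, 236], [216, 204]]
  blob 39 [[278, 200], [273, 207], [267, 204], [266, 208], [273, 209]]
top bin [[225, 158], [302, 181], [275, 245], [204, 221]]
  blob 26 [[222, 209], [226, 215], [227, 209]]
  blob 80 [[240, 189], [235, 190], [232, 196], [229, 194], [234, 199], [229, 205], [226, 202], [227, 206], [237, 205], [237, 199], [233, 198], [240, 194]]
  blob 28 [[234, 180], [235, 185], [240, 184], [240, 180]]
```

The scoop's corners match the predicted upright hanging pose within about 2 px. The bin hasn't moved and the shells are in it. Handing in.

```bash
python3 -c "
from rig import manip
print(manip.sign_off())"
```

```text
the job is handed in; nothing more can be done
None
```

I handed the job in at about 36 s: all six shells were in the blue bin, and the empty scoop was hanging upright and free on the hook (axis found by touch at about 181 mm); the sign-off returned no verdict, so the result is from my own camera checks.

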